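Close the ink jars and shelve them

TASK

The printing is over: close every open ink jar in the wooden block and put it away. For each jar set one of the lids on the neck, turn it backward until you feel it drop into the thread, then forward until it is fully home, and only then lift the jar out and stand it upright on the narrow raised shelf board, about centred across the board's width. A lid left over may stay where it is; leave the paper cup, the brayer and the palette knife alone.

Things in the scene. Friction and masses are not known exactly. Their poses are not given: they have to be found in the camera images.
- jar0_c (a point): ink jar, clear, black ink: square body 58 x 58 mm, 60 mm high; round neck 47 mm across (54 over its thread), rim 80 mm above the base; 0.2-0.4 kg. Starts open, upright in a well of the block, base 10 mm above the table; the well stops it turning (4 degrees of play). Point: jar's centre, 40 mm above its base; z up, x, y square to its sides. None if absent. All jars alike
- jar1_c (a point): second jar, like jar0; None if absent. THREAD of every jar: four equal sloping ridges, all repeats every 90 degrees. A lid set on at random rides on them, its centre 38 to 43 mm above the jar's. Turned backward (anticlockwise from above) it climbs 4 mm per radian, within a quarter turn drops 4 to 5 mm to about 38 mm, and some 16 degrees later meets a stop. A drop under 3.3 mm is false: turn on
- jar2_c (a point): third jar, like jar0; None if absent. THREAD, continued: turned forward (clockwise) after the drop, the lid draws down 5 mm at 4 mm per radian and stops hard, home, after 75 to 90 degrees; pushed, it may touch the rim before it is home. Turned forward before the drop it usually meets a stop. A push of 3 to 8 N and under 1 Nm do throughout; hold it level. Tight turning wedges the jar in its well until let go
- lid0_c (a point): steel jar lid, round, 62 mm across, 20 mm high, ribbed skirt, 0.035 kg, lying open side down on the table. Any lid fits any jar; there are always three. Point: its centre, 10 mm above its lower edge; z up; x is square to the jar's sides when home
- lid1_c (a point): second lid, like lid0. Home on a jar, a lid's centre is 33 mm above the jar's centre and its lower edge 3 mm above the jar's square shoulder, which fingers reaching below the edge may meet. A closed jar can be carried by its lid
- lid2_c (a point): third lid, like lid0. Inside, a lid has four lugs, and goes over a neck when centred to about 2 mm
- ledge_top (a point): narrow shelf board of brown wood on two feet, fixed: 45 mm wide, 420 mm long, its flat top 56 mm above the table. Point: centre of the top face; y along the board, x across it, z up. The jars (58 mm wide) overhang it a little on both sides; any place along it will do, with a jar's centre 20 mm or more from the ends
- block: pale wooden block, fixed, 86 x 340 mm and 36 mm high, with three square wells 62 mm wide and 26 mm deep in a row, 115 mm apart, the middle one at its centre. Origin: centre of its underside; y along the row, x across. A well whose jar is absent is empty
- cup_c (a point): white paper cup, 72 mm across, 95 mm high, empty, to be left alone. Point: its centre
- brayer: ink roller with a red handle, 200 mm long, lying on a glass slab, to be left alone. Origin: on its underside between handle and roller; x from handle to roller
- knife: palette knife with a dark wooden handle, 200 mm long, lying on the table, to be left alone. Origin: on its underside where blade meets handle; x along the blade
Things that resemble listed ones, but are neither listed nor needed, are in the scene too. Leave any pink or red look-alike of the part that bears jar0_c alone.

How it is judged:
At the end, for the whole second after the job is handed in: Every jar present stands upright (within 3 degrees) and at rest on the shelf board, its centre within 15 mm of the board's centre line and within 190 mm of its middle, and has a lid fully home: down to within 1.5 mm of the rim, level, and turned to within 11 degrees of its home angle (((z of lid0_c in the frame of jar0_c between 0.03 and 0.0345 m and horizontal distance between lid0_c and jar0_c below 0.004 m and (angle between the x axis of lid0_c and the x axis of jar0_c, either way round below 0.2 rad or angle between the x axis of lid0_c and the y axis of jar0_c, either way round below 0.2 rad) and angle between the z axis of lid0_c and the z axis of jar0_c, either way round below 0.06 rad) or (z of lid1_c in the frame of jar0_c between 0.03 and 0.0345 m and horizontal distance between lid1_c and jar0_c below 0.004 m and (angle between the x axis of lid1_c and the x axis of jar0_c, either way round below 0.2 rad or angle between the x axis of lid1_c and the y axis of jar0_c, either way round below 0.2 rad) and angle between the z axis of lid1_c and the z axis of jar0_c, either way round below 0.06 rad) or (z of lid2_c in the frame of jar0_c between 0.03 and 0.0345 m and horizontal distance between lid2_c and jar0_c below 0.004 m and (angle between the x axis of lid2_c and the x axis of jar0_c, either way round below 0.2 rad or angle between the x axis of lid2_c and the y axis of jar0_c, either way round below 0.2 rad) and angle between the z axis of lid2_c and the z axis of jar0_c, either way round below 0.06 rad)) and z of jar0_c in the frame of ledge_top between 0.036 and 0.043 m and x of jar0_c in the frame of ledge_top between -0.015 and 0.015 m and y of jar0_c in the frame of ledge_top between -0.19 and 0.19 m and angle between each of jar0_c, jar1_c, jar2_c's own z axis and vertical below 0.06 rad and linear speed of each of jar0, jar1, jar2 below 0.02 m/s and ((z of lid0_c in the frame of jar1_c between 0.03 and 0.0345 m and horizontal distance between lid0_c and jar1_c below 0.004 m and (angle between the x axis of lid0_c and the x axis of jar1_c, either way round below 0.2 rad or angle between the x axis of lid0_c and the y axis of jar1_c, either way round below 0.2 rad) and angle between the z axis of lid0_c and the z axis of jar1_c, either way round below 0.06 rad) or (z of lid1_c in the frame of jar1_c between 0.03 and 0.0345 m and horizontal distance between lid1_c and jar1_c below 0.004 m and (angle between the x axis of lid1_c and the x axis of jar1_c, either way round below 0.2 rad or angle between the x axis of lid1_c and the y axis of jar1_c, either way round below 0.2 rad) and angle between the z axis of lid1_c and the z axis of jar1_c, either way round below 0.06 rad) or (z of lid2_c in the frame of jar1_c between 0.03 and 0.0345 m and horizontal distance between lid2_c and jar1_c below 0.004 m and (angle between the x axis of lid2_c and the x axis of jar1_c, either way round below 0.2 rad or angle between the x axis of lid2_c and the y axis of jar1_c, either way round below 0.2 rad) and angle between the z axis of lid2_c and the z axis of jar1_c, either way round below 0.06 rad)) and z of jar1_c in the frame of ledge_top between 0.036 and 0.043 m and x of jar1_c in the frame of ledge_top between -0.015 and 0.015 m and y of jar1_c in the frame of ledge_top between -0.19 and 0.19 m and ((z of lid0_c in the frame of jar2_c between 0.03 and 0.0345 m and horizontal distance between lid0_c and jar2_c below 0.004 m and (angle between the x axis of lid0_c and the x axis of jar2_c, either way round below 0.2 rad or angle between the x axis of lid0_c and the y axis of jar2_c, either way round below 0.2 rad) and angle between the z axis of lid0_c and the z axis of jar2_c, either way round below 0.06 rad) or (z of lid1_c in the frame of jar2_c between 0.03 and 0.0345 m and horizontal distance between lid1_c and jar2_c below 0.004 m and (angle between the x axis of lid1_c and the x axis of jar2_c, either way round below 0.2 rad or angle between the x axis of lid1_c and the y axis of jar2_c, either way round below 0.2 rad) and angle between the z axis of lid1_c and the z axis of jar2_c, either way round below 0.06 rad) or (z of lid2_c in the frame of jar2_c between 0.03 and 0.0345 m and horizontal distance between lid2_c and jar2_c below 0.004 m and (angle between the x axis of lid2_c and the x axis of jar2_c, either way round below 0.2 rad or angle between the x axis of lid2_c and the y axis of jar2_c, either way round below 0.2 rad) and angle between the z axis of lid2_c and the z axis of jar2_c, either way round below 0.06 rad)) and z of jar2_c in the frame of ledge_top between 0.036 and 0.043 m and x of jar2_c in the frame of ledge_top between -0.015 and 0.015 m and y of jar2_c in the frame of ledge_top between -0.19 and 0.19 m); the robot touches nothing.
It fails at once if an ink jar is lifted out of its well without a lid on it ((height (world z) of jar0_c above 0.075 m and not (distance between any of lid0_c, lid1_c, lid2_c and jar0_c below 0.047 m)) or (height (world z) of jar1_c above 0.075 m and not (distance between any of lid0_c, lid1_c, lid2_c and jar1_c below 0.047 m)) or (height (world z) of jar2_c above 0.075 m and not (distance between any of lid0_c, lid1_c, lid2_c and jar2_c below 0.047 m))).
It fails at once if the paper cup is moved more than 3 cm or knocked over (distance of cup_c from where it was at the start of the episode above 0.03 m or angle between cup_c's own z axis and vertical above 0.5 rad).
It fails at once if the brayer is moved more than 3 cm (distance of brayer from where it was at the start of the episode above 0.03 m).
It fails at once if the palette knife is moved more than 3 cm (distance of knife from where it was at the start of the episode above 0.03 m).
Of jar0, jar1, jar2 only 2 to 3 are there at a start; the rules pass over those that are not, and their reading is None.
At some moment in a run one of lid0, lid1, lid2 may be knocked a few centimetres aside while the robot is not near it.
It also fails if it takes over 210 s, if anything falls off the work surface, if the arm or the gripper's body presses on something with over 40 N, if the wrist force passes 120 N, or if a joint passes its speed limit or range.

ROBOT

A 7-joint arm with a two-finger parallel gripper is mounted at the origin on the work surface. World frame = base frame: x ahead of the robot, y to its left, z up, the work surface at z = 0. Lengths are in m, angles in rad, forces in N, time in s.
With the tool pointing down it reaches from about 0.425 to 0.95 m from the base axis. Payload 4.7 kg.
Tool frame: the origin (TCP) lies on the centre line of the jaws, within the pads' length; the fingertips stand arm.tip_extent ahead of it and the grasp point (between the pads) lies 11 mm behind it (arm.tip_extent is the distance from the TCP to the fingertips, in m); z points along the fingers, y is the line along which they close (so a half turn about z gives the same grasp; the last joint's range is limited). The gripper opens to 85 mm and grips with 20 to 120 N. Pads are 22 mm wide; open, the fingers measure 114 mm over their backs; the gripper's body (76 mm by 85 mm) begins 54 mm behind the grasp point. The pads swing forward as they close: fully open they stand 13 mm farther back than shut.
Start: joints at [-1.139, 0.469, -0.049, 1.532, 0.024, 1.141, -0.082], TCP at [0.3, 0.605, 0.239] pointing down, gripper open.
Joint ranges: [-2.59, 2.59], [-0.33, 1.99], [-1.39, 1.29], [0.1, 2.45], [-1.04, 4.18], [0.21, 1.99], [-2.66, 2.66]. Speed limits (rad/s): [2.57, 2.57, 3.14, 3.14, 3.14, 3.14, 3.14].

INTERFACE

Orientations are given as a rotation vector (axis times angle).
In Python, from workcell import status, cams, arm gives the robot as it stands.
- The arm moves only by the tool servo_tool, never from a script. Its argument "series" is a list of rows, each an object of numbers: "tx", "ty", "tz": the shift along the tool's x, y, z as a fraction of full scale; "spin": the turn about the tool's z as a fraction of full scale. In form: [{"tx": .., "ty": .., "tz": .., "spin": ..}, ...]. A call has 1 to 5 rows; each row shifts and turns the commanded pose from where the row before left it, along the tool's axes as they then stand; what a row does not reach is not made up. Full scale, the value 1, is 0.025 m for a shift and 0.08 rad for a turn. A row lasts 1/8 s, in which the tool goes at most 62.5 mm and 10.7 degrees, less where a joint would pass 70% of its speed; a pose out of reach is approached as far as the arm can. A call with a number of a shift or a turn outside -1 to 1 is refused whole. A call with a gripper value outside its range is refused whole. "hand" is the opening, from -1 (shut) to 1 (fully open), so that 0 is half open, set as the call begins (left out, the last holds). The fingers move at their own pace and stop on an object; "squeeze" is the grip in N (left out, the last holds). Time passes only in rows, so rows that do not move let the fingers close. It gives the time, the measured TCP pose, the force, the opening and the grip force at its end, in the units of the state.
- status.get_obs(): the state, without advancing time (a new reading comes with each control period).
- cams.camera(name): name is "scene" or "top" or "wrist"; returns the picture (400x640x3 uint8, red, green, blue); there is no depth.
- cams.camera_model(name): a dict with "camera_matrix" (3x3 intrinsics, pixels), "R" (3x3) and "t" (3): a world point X has camera coordinates R X + t; the wrist camera has in their place "T_tool_cam" (4x4, takes a point from camera to tool coordinates, whose origin is the TCP and whose axes are the flange's). Camera axes: x right, y down, z forward; pixel columns grow to the right and rows downward; lengths in m; the calibration is good to about 2 mm. A picture is of the moment at which its call begins: read the wrist's pose just before it. camera_model takes no time and is no camera call.
- arm.hand_in(): hands the job in; it is judged then, once.
Trained networks look in the newest picture that a camera, given by its name, has taken for a name from the list of things; names that differ only in an ending like _2 or _b are one class to them, and where a whole thing is asked for, a point or a joint stands for the part that bears it (a point fixed in the world has none). Each returns a list of dicts, best first, with "conf" (0 to 1); they miss things now and then, are a little off and sometimes report something else, mostly with a low value. They report only what shows in the picture. A call takes as long as a camera call. They do not tell look-alikes from the thing itself.
- cams.spot_in(camera, thing): "uv" ([column, row] in pixels, amid what is visible of it).
The state is a dict: "clock": time; "qpos": joint angles; "joint_vel": joint speeds; "tau": joint torques, N m; "position": TCP position; "ee_rot": TCP orientation; "contact_force": force on the tool from outside, world axes, zero at the start; "torque": the same for the moment, N m; "opening": finger opening in m; "gripper_force": force on a finger pad.
Only numpy, scipy, OpenCV 4.12 (cv2) and the standard library are available. Lean on these libraries where they do the work, as an engineer would, in place of code of your own. Each camera call takes 0.05 s, during which the arm holds its last target. There are 200 camera calls.

## Working session

There is one attempt and no reset: what is moved stays moved. The work goes in short steps, Python scripts to look and compute and a tool call to move; the robot and the scene stay as the last step left them, time stands still between calls to the robot, and variables do not carry over. Pictures are saved under pics/ and viewed, at most 14 in all, crops included, and the job is handed in when it is done.

Besides the shell and the picture viewer there is one more tool, called after "Call:" by a JSON object that holds its "op" and its "data". servo_tool: Moves the arm, as the interface text tells. Shift numbers are shares of 0.025 m and turn numbers shares of 0.08 rad, none past 1 either way. Its arguments: {"type":"object","properties":{"series":{"type":"array","items":{"type":"object","properties":{"tx":{"type":"number","minimum":-1,"maximum":1},"ty":{"type":"number","minimum":-1,"maximum":1},"tz":{"type":"number","minimum":-1,"maximum":1},"spin":{"type":"number","minimum":-1,"maximum":1}}}},"hand":{"type":"number"},"squeeze":{"type":"number"}},"required":["series"]}

```bash
ls; mkdir -p pics; cat > h.py <<'E'
import numpy as np, cv2
from workcell import status, cams, arm
from scipy.spatial.transform import Rotation as Ro
def snap(n,fn):
    o=status.get_obs(); im=cams.camera(n); cv2.imwrite('pics/'+fn,im[:,:,::-1]); return o,im
def ray(n,uv,z,o=None):
    m=cams.camera_model(n); K=np.array(m['camera_matrix']); d=np.linalg.solve(K,[uv[0],uv[1],1.])
    if n=='wrist':
        T=np.array(m['T_tool_cam']); R=Ro.from_rotvec(o['ee_rot']).as_matrix()
        d=R@T[:3,:3]@d; c=R@T[:3,3]+np.array(o['position'])
    else:
        R=np.array(m['R']); t=np.array(m['t']); c=-R.T@t; d=R.T@d
    return c+d*(z-c[2])/d[2]
E
python3 - <<'E'
from h import *
o,_=snap('top','top0.png'); snap('scene','scene0.png')
for k,v in o.items(): print(k,np.round(v,3))
print(arm.tip_extent)
print(Ro.from_rotvec(o['ee_rot']).as_matrix().round(3))
m=cams.camera_model('wrist');print(np.round(m['T_tool_cam'],3),m['camera_matrix'])
Z=dict(jar0_c=.09,lid0_c=.02,ledge_top=.056,block=.036,cup_c=.095,brayer=.02,knife=.01)
for t,z in Z.items():
    for d in cams.spot_in('top',t):
        print(t,round(d['conf'],2),np.round(d['uv']),ray('top',d['uv'],z).round(3))
E
```

```text
pics
clock 0.0
qpos [-1.139  0.469 -0.049  1.534  0.024  1.141 -0.082]
joint_vel [-0.001  0.001 -0.001 -0.001  0.002  0.001 -0.001]
tau [-0.0000e+00 -5.1031e+01 -4.6000e-02 -2.3771e+01  1.1000e-02  8.0000e-03
 -0.0000e+00]
position [0.3   0.604 0.238]
ee_rot [-7.170e-01 -3.058e+00  3.000e-03]
contact_force [-0.77  -0.106  1.186]
torque [-0.037  0.022 -0.026]
gripper_force 0.0
opening 0.086
0.008
[[-0.896  0.445 -0.001]
 [ 0.445  0.896 -0.002]
 [-0.    -0.002 -1.   ]]
[[-0.001 -0.954 -0.3    0.076]
 [ 1.    -0.001  0.     0.   ]
 [-0.    -0.3    0.954 -0.134]
 [ 0.     0.     0.     1.   ]] [[294.21019969   0.         316.39312067]
 [  0.         294.21019969 201.82297834]
 [  0.           0.           1.        ]]
jar0_c 0.87 [383. 250.] [ 0.351 -0.132  0.09 ]
jar0_c 0.77 [374. 221.] [ 0.449 -0.101  0.09 ]
jar0_c 0.74 [304. 255.] [0.329 0.135 0.09 ]
jar0_c 0.66 [336. 221.] [0.447 0.027 0.09 ]
ledge_top 0.8 [317. 164.] [0.653 0.094 0.056]
block 0.63 [313. 222.] [0.449 0.106 0.036]
cup_c 0.59 [432. 142.] [ 0.727 -0.305  0.095]
cup_c 0.53 [337. 220.] [0.449 0.024 0.095]
cup_c 0.26 [408. 222.] [ 0.446 -0.218  0.095]
brayer 0.97 [190. 173.] [0.621 0.559 0.02 ]
brayer 0.42 [322. 163.] [0.664 0.078 0.02 ]
knife 0.82 [235. 207.] [0.502 0.391 0.01 ]
```

```bash
python3 - <<'E'
import cv2
a=cv2.imread('pics/top0.png')[100:310,140:460]
cv2.imwrite('pics/topc.png',cv2.resize(a,(800,525),interpolation=2))
E
```

```text
(no output)
```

View pics/topc.png

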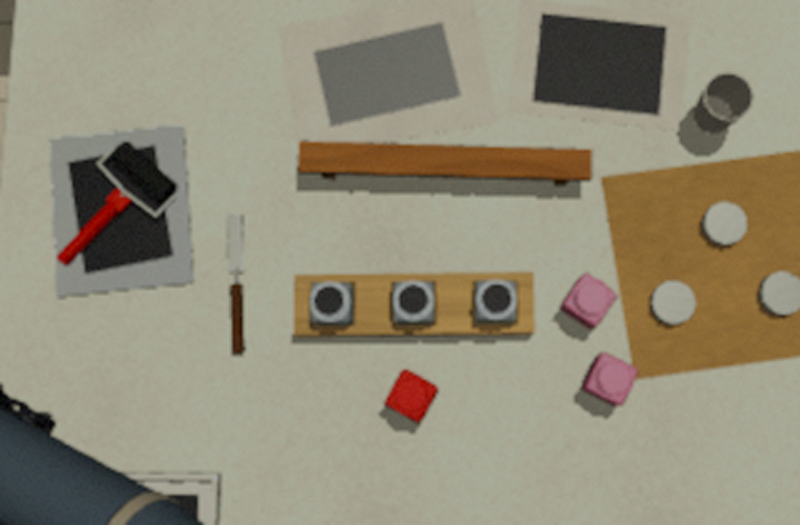

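View pics/scene0.png

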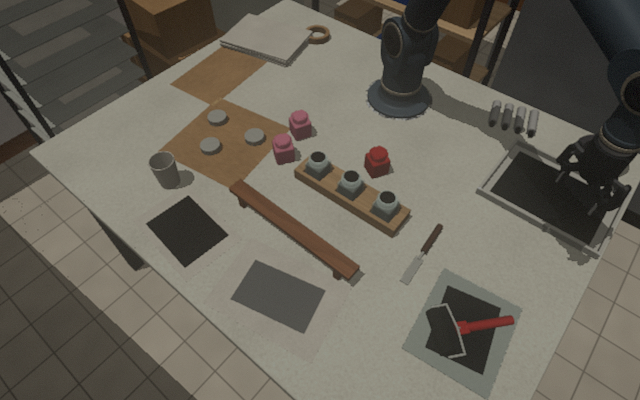

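The block holds three open jars with black ink, at full-image pixels (272,220), (305,220) and (338,220). The three lids are at (430,189), (409,221) and (452,217) on the brown paper. The pink blocks at (376,220) and (384,251) and the red one at (304,258) are look-alikes, so I'll leave them alone. The shelf is at (318,164) and the cup at (430,141).

```bash
python3 - <<'E'
from h import *
im=cv2.imread('pics/top0.png'); hsv=cv2.cvtColor(im,cv2.COLOR_BGR2HSV)
for n,(u,v) in dict(lidA=(430,189),lidB=(409,221),lidC=(452,217)).items():
    w=hsv[v-14:v+15,u-14:u+15]; mk=((w[:,:,1]<60)&(w[:,:,2]>110)).astype('u1')
    k,l,s,c=cv2.connectedComponentsWithStats(mk); i=1+s[1:,4].argmax()
    uv=c[i]+[u-14,v-14]; print(n,s[i],uv.round(1),ray('top',uv,.02).round(4))
for n,(u,v) in dict(j0=(272,220),j1=(305,220),j2=(338,220)).items():
    w=hsv[v-8:v+9,u-8:u+9]; mk=(w[:,:,2]<65).astype('u1')
    k,l,s,c=cv2.connectedComponentsWithStats(mk); i=1+s[1:,4].argmax()
    uv=c[i]+[u-8,v-8]; print(n,s[i],uv.round(1),ray('top',uv,.075).round(4))
def P(x,y):return (140+x/2.5,100+y/2.5)
for n,p,z in [('blk',(295,275),.036),('blk',(533,275),.036),('blk',(533,335),.036),('blk',(293,335),.036),('sh',(299,142),.056),('sh',(591,150),.056),('sh',(591,181),.056),('sh',(299,174),.056),('cup',(727,95),.09)]:
    print(n,ray('top',P(*p),z).round(3))
E
```

```text
lidA [  6   6  17  17 226] [429.8 188.8] [ 0.5753 -0.3139  0.02  ]
lidB [  6   5  17  18 236] [409.  220.5] [ 0.4592 -0.2361  0.02  ]
lidC [  7   6  17  17 230] [452.8 216.8] [ 0.4747 -0.3926  0.02  ]
j0 [ 2  3 11 10 84] [271.  219.7] [0.449  0.2503 0.075 ]
j1 [ 3  3 10 10 84] [304.6 219.5] [0.4514 0.1347 0.075 ]
j2 [ 3  2 11 11 86] [338.3 218.8] [0.4553 0.0187 0.075 ]
blk [0.487 0.302 0.036]
blk [ 0.492 -0.036  0.036]
blk [ 0.407 -0.036  0.036]
blk [0.402 0.302 0.036]
sh [0.677 0.301 0.056]
sh [ 0.67  -0.117  0.056]
sh [ 0.625 -0.117  0.056]
sh [0.63  0.299 0.056]
cup [ 0.744 -0.304  0.09 ]
```

Call:
{"op": "servo_tool", "data": {"series": [{"tx": 1, "ty": -1}, {"tx": 1, "ty": -1}, {"tx": 1, "ty": -1}, {"tx": 1, "ty": -1}, {"tx": 1, "ty": -1}]}}

```text
schema error: expected keys tx, ty, tz, spin
```

Call:
{"op": "servo_tool", "data": {"series": [{"tx": -1, "ty": 0, "tz": 0, "spin": 1}, {"tx": -1, "ty": 0, "tz": 0, "spin": 1}, {"tx": -1, "ty": 0, "tz": 0, "spin": 1}, {"tx": -1, "ty": 0, "tz": 0, "spin": 1}, {"tx": -1, "ty": 0, "tz": 0, "spin": 1}]}}

```text
clock: 1.08
position: [0.4028, 0.5308, 0.2393]
ee_rot: [1.32, 2.851, 0.0]
contact_force: [0.3, 0.5, 0.2]
opening: 0.0853
gripper_force: 0.0
```

Call:
{"op": "servo_tool", "data": {"series": [{"tx": -1, "ty": 0, "tz": 0, "spin": 1}, {"tx": -1, "ty": 0, "tz": 0, "spin": 1}, {"tx": -1, "ty": 0, "tz": 0, "spin": 1}, {"tx": -1, "ty": 0, "tz": 0, "spin": 1}, {"tx": -1, "ty": 0, "tz": 0, "spin": 1}]}}

```text
clock: 1.7
position: [0.4666, 0.4249, 0.2393]
ee_rot: [-1.859, -2.533, -0.0]
contact_force: [1.7, -0.0, 0.1]
opening: 0.0855
gripper_force: 0.0
```

Call:
{"op": "servo_tool", "data": {"series": [{"tx": -1, "ty": 0, "tz": 0, "spin": 1}, {"tx": -1, "ty": 0, "tz": 0, "spin": 1}, {"tx": -1, "ty": 0, "tz": 0, "spin": 1}, {"tx": -1, "ty": 0, "tz": 0, "spin": 0.87}, {"tx": -1, "ty": 0, "tz": 0, "spin": 0}]}}

```text
clock: 2.33
position: [0.4848, 0.302, 0.2393]
ee_rot: [2.222, 2.221, 0.0]
contact_force: [0.3, -0.2, -0.3]
opening: 0.0855
gripper_force: 0.0
```

Call:
{"op": "servo_tool", "data": {"series": [{"tx": -1, "ty": 0, "tz": 0, "spin": 0}, {"tx": -1, "ty": 0, "tz": 0, "spin": 0}, {"tx": -1, "ty": 0, "tz": 0, "spin": 0}, {"tx": -1, "ty": 0, "tz": 0, "spin": 0}, {"tx": -1, "ty": 0, "tz": 0, "spin": 0}]}}

```text
clock: 2.95
position: [0.4848, 0.1771, 0.2394]
ee_rot: [-2.221, -2.222, -0.001]
contact_force: [0.5, 0.2, -0.5]
opening: 0.0855
gripper_force: 0.0
```

Call:
{"op": "servo_tool", "data": {"series": [{"tx": -1, "ty": 0, "tz": 0, "spin": 0}, {"tx": 0, "ty": 0, "tz": 0, "spin": 0}, {"tx": 0, "ty": 0, "tz": 0, "spin": 0}]}}

```text
clock: 3.32
position: [0.4849, 0.1543, 0.2394]
ee_rot: [-2.22, -2.222, -0.001]
contact_force: [-0.1, 0.2, 0.2]
opening: 0.0851
gripper_force: 0.0
```

```bash
python3 - <<'E'
from h import *
o,im=snap('wrist','w0.png')
for d in cams.spot_in('wrist','jar0_c'): print(d['conf'],np.round(d['uv'],1),ray('wrist',d['uv'],.05,o).round(4))
for d in cams.spot_in('wrist','ledge_top'): print(d['conf'],np.round(d['uv'],1),ray('wrist',d['uv'],.056,o).round(4))
E
```

```text
0.87 [290.9 287. ] [0.4536 0.0166 0.05  ]
0.86 [300.4 339.7] [ 0.4643 -0.0653  0.05  ]
0.76 [176.2 195.3] [0.3256 0.1374 0.05  ]
0.74 [240.3 350.3] [ 0.3819 -0.083   0.05  ]
0.93 [472.8 148.2] [0.6529 0.1916 0.056 ]
```

View pics/w0.png

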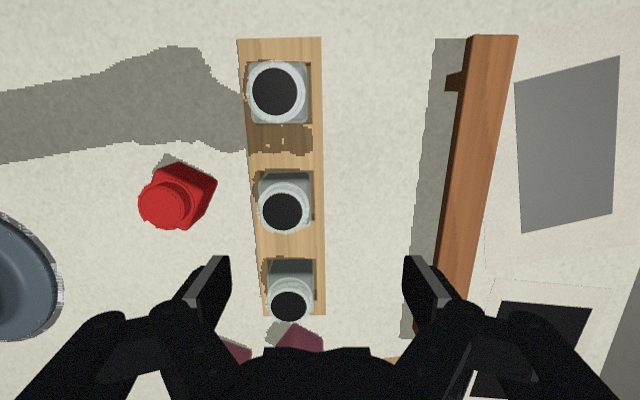

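The wrist view shows the three jar rims at about (277,92), (285,206) and (290,302), with the block corners and the shelf's far end at (474..518,36).

```bash
python3 - <<'E'
from h import *
o=status.get_obs(); im=cv2.imread('pics/w0.png'); g=cv2.cvtColor(im,cv2.COLOR_BGR2GRAY)
c=[ray('wrist',p,.036,o) for p in [(237,39),(321,38),(325.5,315),(263.5,315)]]
print(np.round(c,4)); cen=np.mean(c,0); d=(c[0]+c[1]-c[2]-c[3]); d/=np.linalg.norm(d)
print('cen',cen.round(4),'yaw',np.arctan2(-d[0],d[1]).round(4))
for s in(.115,0,-.115): print((cen+d*s).round(4))
for (u,v) in [(276,92),(285,207),(290,304)]:
    w=g[v-22:v+23,u-26:u+27]; mk=(w<60).astype('u1'); k,l,s,cc=cv2.connectedComponentsWithStats(mk); i=1+s[1:,4].argmax()
    uv=cc[i]+[u-26,v-22]; print('ink',s[i],uv.round(1),[ray('wrist',uv,z,o)[:2].round(4) for z in (.065,.075,.085)], 'width mm at z=.075', (ray('wrist',uv+[s[i][2]/2,0],.075,o)-ray('wrist',uv-[s[i][2]/2,0],.075,o))[0].round(4))
print('shelf far',ray('wrist',(474,35),.056,o).round(4),ray('wrist',(518,35),.056,o).round(4))
cv2.imwrite('pics/w0c.png',cv2.resize(im[40:340,225:345],(320,800)[::1],interpolation=2)[:600] if 0 else cv2.resize(im[150:330,230:350],(400,600),interpolation=2))
E
```

```text
[[ 0.4043  0.3     0.036 ]
 [ 0.4902  0.301   0.036 ]
 [ 0.4984 -0.0362  0.036 ]
 [ 0.4138 -0.0363  0.036 ]]
cen [0.4517 0.1321 0.036 ] yaw 0.0264
[0.4486 0.2471 0.036 ]
[0.4517 0.1321 0.036 ]
[0.4547 0.0172 0.036 ]
ink [   3    0   43   45 1583] [274.1  91.5] [array([0.444 , 0.2481]), array([0.4454, 0.2476]), array([0.4467, 0.247 ])] width mm at z=.075 0.0408
ink [   4    8   39   37 1108] [281.8 211.3] [array([0.4474, 0.1236]), array([0.4487, 0.1271]), array([0.4499, 0.1306])] width mm at z=.075 0.0418
ink [  7  10  35  29 806] [288.1 306.2] [array([ 4.51e-01, -3.00e-04]), array([0.4521, 0.0072]), array([0.4532, 0.0147])] width mm at z=.075 0.0418
shelf far [0.6365 0.2997 0.056 ] [0.6787 0.2998 0.056 ]
```

View pics/w0c.png

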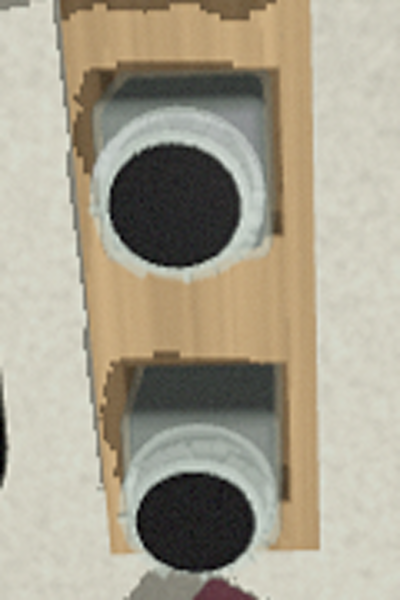

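Call:
{"op": "servo_tool", "data": {"series": [{"tx": -1, "ty": 0, "tz": 0, "spin": 0}, {"tx": -1, "ty": 0, "tz": 0, "spin": 0}, {"tx": -1, "ty": 0, "tz": 0, "spin": 0}, {"tx": -1, "ty": 0, "tz": 0, "spin": 0}, {"tx": -1, "ty": 0, "tz": 0, "spin": 0}]}}

```text
clock: 4.1
position: [0.4851, 0.0287, 0.2393]
ee_rot: [2.219, 2.224, 0.0]
contact_force: [-0.0, 0.9, 0.0]
opening: 0.0855
gripper_force: 0.0
```

Call:
{"op": "servo_tool", "data": {"series": [{"tx": -1, "ty": 0, "tz": 0, "spin": 0}, {"tx": -1, "ty": 0, "tz": 0, "spin": 0}, {"tx": -1, "ty": 0, "tz": 0, "spin": 0}, {"tx": -1, "ty": 0, "tz": 0, "spin": 0}, {"tx": -1, "ty": 0, "tz": 0, "spin": 0}]}}

```text
clock: 4.72
position: [0.4854, -0.0963, 0.2392]
ee_rot: [2.219, 2.224, 0.0]
contact_force: [0.7, 0.5, 0.7]
opening: 0.0857
gripper_force: 0.0
```

Call:
{"op": "servo_tool", "data": {"series": [{"tx": -1, "ty": 0, "tz": 0, "spin": 0}, {"tx": -1, "ty": 0, "tz": 0, "spin": 0}, {"tx": -1, "ty": 0, "tz": 0, "spin": 0}, {"tx": -1, "ty": -1, "tz": 0, "spin": 0}, {"tx": -1, "ty": 0, "tz": 0, "spin": 0}]}}

```text
clock: 5.35
position: [0.459, -0.2216, 0.2391]
ee_rot: [-2.22, -2.222, -0.0]
contact_force: [0.4, 0.4, -0.3]
opening: 0.0852
gripper_force: 0.0
```

Call:
{"op": "servo_tool", "data": {"series": [{"tx": 0, "ty": 0, "tz": 0, "spin": 0}, {"tx": 0, "ty": 0, "tz": 0, "spin": 0}]}}

```text
clock: 5.6
position: [0.4606, -0.22, 0.239]
ee_rot: [-2.218, -2.223, -0.0]
contact_force: [-0.0, -0.2, -0.1]
opening: 0.0855
gripper_force: 0.0
```

```bash
python3 - <<'E'
from h import *
o,im=snap('wrist','w1.png')
hsv=cv2.cvtColor(im,cv2.COLOR_RGB2HSV)
for d in cams.spot_in('wrist','lid0_c'): print(d['conf'],np.round(d['uv'],1),ray('wrist',d['uv'],.015,o).round(4))
E
```

```text
0.77 [326.2 294.3] [ 0.4755 -0.3925  0.015 ]
```

View pics/w1.png

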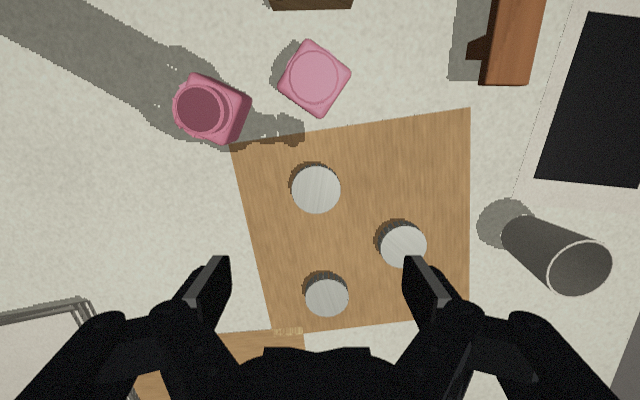

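The lid tops are at (316,189), (403,246) and (327,297), and the shelf's near end is at (478..528,85).

```bash
cat >> h.py <<'E'
def lidpos(im,o,u,v,z=.02,r=30):
    hsv=cv2.cvtColor(im,cv2.COLOR_BGR2HSV); w=hsv[max(v-r,0):v+r,u-r:u+r]
    mk=((w[:,:,1]<35)&(w[:,:,2]>120)).astype('u1'); mk=cv2.morphologyEx(mk,cv2.MORPH_OPEN,np.ones((3,3)))
    k,l,s,c=cv2.connectedComponentsWithStats(mk); i=1+s[1:,4].argmax()
    uv=c[i]+[u-r,max(v-r,0)]; return s[i],uv.round(1),ray('wrist',uv,z,o).round(4)
E
python3 - <<'E'
from h import *
o=status.get_obs(); im=cv2.imread('pics/w1.png')
for u,v in [(316,189),(403,246),(327,297)]: print(*lidpos(im,o,u,v))
print('shelf',ray('wrist',(478,84),.056,o).round(4),ray('wrist',(528,84),.056,o).round(4))
print('cup rim',ray('wrist',(580,268),.095,o).round(3))
E
```

```text
[   6    7   48   47 1827] [315.6 189.1] [ 0.4605 -0.2374  0.02  ]
[   8   10   46   42 1351] [402.2 244.6] [ 0.5746 -0.3126  0.02  ]
[   8   12   44   37 1270] [326.5 297.3] [ 0.476  -0.3938  0.02  ]
shelf [ 0.6232 -0.1185  0.056 ] [ 0.6733 -0.1184  0.056 ]
cup rim [ 0.742 -0.304  0.095]
```

Call:
{"op": "servo_tool", "data": {"series": [{"tx": -0.68, "ty": 0, "tz": 1, "spin": 0}, {"tx": 0, "ty": 0, "tz": 1, "spin": 0}, {"tx": 0, "ty": 0, "tz": 1, "spin": 0}, {"tx": 0, "ty": 0, "tz": 1, "spin": 0}, {"tx": 0, "ty": 0, "tz": 1, "spin": 0}]}}

```text
clock: 6.32
position: [0.4607, -0.2371, 0.1134]
ee_rot: [-2.218, -2.224, -0.001]
contact_force: [1.3, 0.0, -0.5]
opening: 0.0851
gripper_force: 0.0
```

Call:
{"op": "servo_tool", "data": {"series": [{"tx": 0, "ty": 0, "tz": 1, "spin": 0}, {"tx": 0, "ty": 0, "tz": 1, "spin": 0}, {"tx": 0, "ty": 0, "tz": 1, "spin": 0}, {"tx": 0, "ty": 0, "tz": 0.8, "spin": 0}, {"tx": 0, "ty": 0, "tz": 0, "spin": 0}], "hand": 0.6, "squeeze": 30}}

```text
clock: 6.95
position: [0.4596, -0.2369, 0.0181]
ee_rot: [-2.217, -2.221, 0.001]
contact_force: [-0.8, 0.0, -0.5]
opening: 0.0679
gripper_force: 0.0
```

```bash
python3 - <<'E'
from h import *
print(arm.tip_extent); o=status.get_obs(); print(o['opening'],np.round(o['position'],4))
E
```

```text
0.008
0.06794929861871529 [ 0.4596 -0.2369  0.0181]
```

Call:
{"op": "servo_tool", "data": {"series": [{"tx": 0, "ty": 0, "tz": 0.28, "spin": 0}, {"tx": 0, "ty": 0, "tz": 0, "spin": 0}]}}

```text
clock: 7.2
position: [0.4604, -0.2381, 0.0125]
ee_rot: [2.22, 2.222, 0.001]
contact_force: [0.2, 0.3, -0.8]
opening: 0.0682
gripper_force: 0.0
```

Call:
{"op": "servo_tool", "data": {"series": [{"tx": 0, "ty": 0, "tz": 0.1, "spin": 0}, {"tx": 0, "ty": 0, "tz": 0, "spin": 0}]}}

```text
clock: 7.45
position: [0.4602, -0.2383, 0.01]
ee_rot: [2.221, 2.222, 0.0]
contact_force: [-0.6, 1.3, 0.2]
opening: 0.0684
gripper_force: 0.0
```

Call:
{"op": "servo_tool", "data": {"series": [{"tx": 0, "ty": 0, "tz": 0.1, "spin": 0}, {"tx": 0, "ty": 0, "tz": 0, "spin": 0}]}}

```text
clock: 7.7
position: [0.46, -0.2382, 0.0071]
ee_rot: [-2.221, -2.222, 0.0]
contact_force: [0.8, 0.4, 1.1]
opening: 0.0686
gripper_force: 0.0
```

Call:
{"op": "servo_tool", "data": {"series": [{"tx": 0, "ty": 0, "tz": 0.08, "spin": 0}, {"tx": 0, "ty": 0, "tz": 0, "spin": 0}]}}

```text
clock: 7.95
position: [0.46, -0.2383, 0.0051]
ee_rot: [-2.221, -2.222, 0.0]
contact_force: [-0.5, 0.5, 0.3]
opening: 0.0684
gripper_force: 0.0
```

Call:
{"op": "servo_tool", "data": {"series": [{"tx": 0, "ty": 0, "tz": 0.08, "spin": 0}, {"tx": 0, "ty": 0, "tz": 0, "spin": 0}]}}

```text
clock: 8.2
position: [0.46, -0.2382, 0.0031]
ee_rot: [-2.221, -2.222, 0.0]
contact_force: [-0.1, 0.7, 0.6]
opening: 0.068
gripper_force: 0.0
```

Call:
{"op": "servo_tool", "data": {"series": [{"tx": 0, "ty": 0, "tz": 0.08, "spin": 0}, {"tx": 0, "ty": 0, "tz": 0, "spin": 0}]}}

```text
clock: 8.45
position: [0.46, -0.2382, 0.0011]
ee_rot: [-2.221, -2.222, 0.0]
contact_force: [0.1, -0.1, 0.6]
opening: 0.0688
gripper_force: 0.0
```

Call:
{"op": "servo_tool", "data": {"series": [{"tx": 0, "ty": 0, "tz": 0.08, "spin": 0}, {"tx": 0, "ty": 0, "tz": 0, "spin": 0}]}}

```text
clock: 8.7
position: [0.4602, -0.2383, 0.0008]
ee_rot: [-2.221, -2.221, -0.002]
contact_force: [-3.3, 1.7, 16.9]
opening: 0.0683
gripper_force: 8.2
```

Call:
{"op": "servo_tool", "data": {"series": [{"tx": 0, "ty": 0, "tz": 0.08, "spin": 0}, {"tx": 0, "ty": 0, "tz": 0, "spin": 0}]}}

```text
clock: 8.95
position: [0.4602, -0.2383, 0.0007]
ee_rot: [-2.22, -2.221, -0.005]
contact_force: [-7.9, 4.3, 36.5]
opening: 0.0682
gripper_force: 18.3
```

Call:
{"op": "servo_tool", "data": {"series": [{"tx": 0.03, "ty": 0, "tz": -0.34, "spin": 0}, {"tx": 0, "ty": 0, "tz": 0, "spin": 0}]}}

```text
clock: 9.2
position: [0.4606, -0.2377, 0.0062]
ee_rot: [2.22, 2.221, 0.001]
contact_force: [0.6, -0.1, 0.1]
opening: 0.0681
gripper_force: 0.0
```

Call:
{"op": "servo_tool", "data": {"series": [{"tx": 0, "ty": 0, "tz": 0, "spin": 0}, {"tx": 0, "ty": 0, "tz": 0, "spin": 0}, {"tx": 0, "ty": 0, "tz": 0, "spin": 0}, {"tx": 0, "ty": 0, "tz": 0, "spin": 0}], "hand": -0.2, "squeeze": 40}}

```text
clock: 9.7
position: [0.4603, -0.2375, 0.0063]
ee_rot: [-2.221, -2.221, -0.001]
contact_force: [-1.7, 1.3, 13.5]
opening: 0.0613
gripper_force: 40.8
```

Call:
{"op": "servo_tool", "data": {"series": [{"tx": 0, "ty": 0, "tz": -1, "spin": 0}, {"tx": 0, "ty": 0, "tz": -1, "spin": 0}, {"tx": 1, "ty": 0, "tz": -1, "spin": 0}, {"tx": 1, "ty": 0, "tz": -1, "spin": 0}, {"tx": 1, "ty": 0, "tz": -1, "spin": 0}]}}

```text
clock: 10.32
position: [0.4596, -0.1617, 0.1307]
ee_rot: [-2.22, -2.221, 0.002]
contact_force: [0.2, 0.7, -0.3]
opening: 0.0617
gripper_force: 44.1
```

Call:
{"op": "servo_tool", "data": {"series": [{"tx": 1, "ty": 0, "tz": 0, "spin": 0}, {"tx": 1, "ty": 0, "tz": 0, "spin": 0}, {"tx": 1, "ty": 0, "tz": 0, "spin": 0}, {"tx": 0, "ty": 0, "tz": 0, "spin": 0}, {"tx": 0, "ty": 0, "tz": 0, "spin": 0}]}}

```text
clock: 10.95
position: [0.4599, -0.0882, 0.1305]
ee_rot: [2.222, 2.221, -0.001]
contact_force: [-0.2, 0.5, -0.9]
opening: 0.0613
gripper_force: 44.1
```

```bash
python3 - <<'E'
from h import *
o,im=snap('wrist','w2.png'); print(np.round(o['position'],4),np.round(o['qpos'],3),o['opening'],np.round(o['contact_force'],2))
E
```

```text
[ 0.4599 -0.0882  0.1305] [-0.365  0.3    0.556  2.147 -0.229  0.752  0.34 ] 0.06131512923286928 [-0.17  0.52 -0.86]
```

View pics/w2.png

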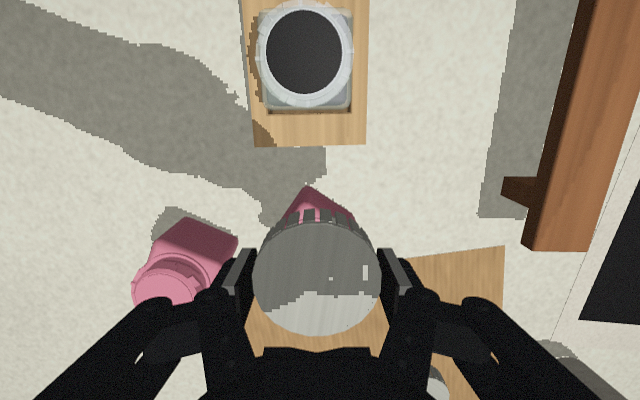

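Lid held, centred in the jaws at (316,278). The next jar's ring is at (305,55).

```bash
cat >> h.py <<'E'
def ink(im,o,u,v,r=60):
    g=cv2.cvtColor(im,cv2.COLOR_BGR2GRAY); y0=max(v-r,0);x0=max(u-r,0); w=g[y0:v+r,x0:u+r]
    k,l,s,c=cv2.connectedComponentsWithStats((w<60).astype('u1')); i=l[v-y0,u-x0]
    uv=c[i]+[x0,y0]; return s[i],uv.round(1),[ray('wrist',uv,z,o)[:2].round(4) for z in(.085,.09)]
E
python3 - <<'E'
from h import *
o=status.get_obs(); im=cv2.imread('pics/w2.png')
print(*ink(im,o,305,50))
for uv in [(256,55),(354,55)]: print(ray('wrist',uv,.085,o).round(4))
for uv in [(305,3),(305,107)]: print(ray('wrist',uv,.085,o).round(4))
a=[ray('wrist',uv,.056,o) for uv in [(523,249),(588,251)]]; print('shelf end',np.round(a,4))
E
```

```text
[   0    0  120  110 9963] [307.5  56. ] [array([0.4559, 0.0162]), array([0.4561, 0.0154])]
[0.4275 0.0167 0.085 ]
[0.4816 0.0166 0.085 ]
[0.4549 0.0415 0.085 ]
[ 0.4542 -0.0106  0.085 ]
shelf end [[ 0.622  -0.1163  0.056 ]
 [ 0.6733 -0.1181  0.056 ]]
```

Call:
{"op": "servo_tool", "data": {"series": [{"tx": 1, "ty": -0.2, "tz": 0, "spin": 0}, {"tx": 1, "ty": 0, "tz": 0, "spin": 0}, {"tx": 1, "ty": 0, "tz": 0, "spin": 0}, {"tx": 1, "ty": 0, "tz": 0, "spin": 0}, {"tx": 0.2, "ty": 0, "tz": 0.6, "spin": 0}]}}

```text
clock: 11.62
position: [0.4561, 0.018, 0.1159]
ee_rot: [2.218, 2.223, 0.004]
contact_force: [-0.1, 0.5, 0.1]
opening: 0.0615
gripper_force: 44.1
```

Call:
{"op": "servo_tool", "data": {"series": [{"tx": 0, "ty": 0, "tz": 0.6, "spin": 0}, {"tx": 0, "ty": 0, "tz": 0, "spin": 0}]}}

```text
clock: 11.88
position: [0.4537, 0.0158, 0.0991]
ee_rot: [-2.223, -2.218, 0.006]
contact_force: [0.6, -0.2, 0.3]
opening: 0.0617
gripper_force: 44.1
```

Call:
{"op": "servo_tool", "data": {"series": [{"tx": 0, "ty": 0, "tz": 0.12, "spin": 0}, {"tx": 0, "ty": 0, "tz": 0.08, "spin": 0}]}}

```text
clock: 12.12
position: [0.4552, 0.017, 0.0958]
ee_rot: [2.222, 2.221, 0.001]
contact_force: [0.4, -0.2, -0.5]
opening: 0.0616
gripper_force: 44.1
```

Call:
{"op": "servo_tool", "data": {"series": [{"tx": 0, "ty": 0, "tz": 0.06, "spin": 0}, {"tx": 0, "ty": 0, "tz": 0, "spin": 0}]}}

```text
clock: 12.38
position: [0.4551, 0.0174, 0.0944]
ee_rot: [2.221, 2.222, 0.0]
contact_force: [0.4, -0.3, -0.4]
opening: 0.0617
gripper_force: 44.1
```

Call:
{"op": "servo_tool", "data": {"series": [{"tx": 0, "ty": 0, "tz": 0.1, "spin": 0}, {"tx": 0, "ty": 0, "tz": 0, "spin": 0}]}}

```text
clock: 12.62
position: [0.4547, 0.0177, 0.0916]
ee_rot: [-2.22, -2.222, 0.0]
contact_force: [-0.9, 1.1, -0.3]
opening: 0.0613
gripper_force: 44.1
```

Call:
{"op": "servo_tool", "data": {"series": [{"tx": 0, "ty": 0, "tz": 0.06, "spin": 0}, {"tx": 0, "ty": 0, "tz": 0, "spin": 0}]}}

```text
clock: 12.88
position: [0.4547, 0.0176, 0.0901]
ee_rot: [-2.22, -2.222, 0.001]
contact_force: [-1.0, -0.2, 0.1]
opening: 0.0616
gripper_force: 44.2
```

Call:
{"op": "servo_tool", "data": {"series": [{"tx": 0, "ty": 0, "tz": 0.06, "spin": 0}, {"tx": 0, "ty": 0, "tz": 0, "spin": 0}]}}

```text
clock: 13.12
position: [0.4551, 0.0173, 0.0887]
ee_rot: [2.221, 2.222, 0.0]
contact_force: [-0.6, 0.9, -0.2]
opening: 0.0613
gripper_force: 44.1
```

Call:
{"op": "servo_tool", "data": {"series": [{"tx": 0, "ty": 0, "tz": 0.06, "spin": 0}, {"tx": 0, "ty": 0, "tz": 0, "spin": 0}]}}

```text
clock: 13.38
position: [0.455, 0.0174, 0.0872]
ee_rot: [2.221, 2.222, -0.0]
contact_force: [-1.6, 1.4, -0.8]
opening: 0.0615
gripper_force: 44.1
```

Call:
{"op": "servo_tool", "data": {"series": [{"tx": 0, "ty": 0, "tz": 0.06, "spin": 0}, {"tx": 0, "ty": 0, "tz": 0, "spin": 0}]}}

```text
clock: 13.62
position: [0.455, 0.0174, 0.0857]
ee_rot: [-2.221, -2.222, 0.0]
contact_force: [-1.1, 0.4, -0.5]
opening: 0.0618
gripper_force: 44.1
```

Call:
{"op": "servo_tool", "data": {"series": [{"tx": 0, "ty": 0, "tz": 0.04, "spin": 0}, {"tx": 0, "ty": 0, "tz": 0, "spin": 0}]}}

```text
clock: 13.88
position: [0.455, 0.0174, 0.0847]
ee_rot: [-2.221, -2.222, 0.0]
contact_force: [-0.1, 1.3, -1.0]
opening: 0.0615
gripper_force: 44.1
```

Call:
{"op": "servo_tool", "data": {"series": [{"tx": 0, "ty": 0, "tz": 0.04, "spin": 0}, {"tx": 0, "ty": 0, "tz": 0, "spin": 0}]}}

```text
clock: 14.12
position: [0.455, 0.0174, 0.084]
ee_rot: [-2.221, -2.222, -0.0]
contact_force: [-1.9, 1.8, 4.0]
opening: 0.0612
gripper_force: 44.5
```

Call:
{"op": "servo_tool", "data": {"series": [{"tx": 0, "ty": 0, "tz": 0.04, "spin": 0}, {"tx": 0, "ty": 0, "tz": 0, "spin": 0}]}}

```text
clock: 14.38
position: [0.4551, 0.0174, 0.0837]
ee_rot: [-2.22, -2.221, -0.001]
contact_force: [-4.1, 1.2, 14.2]
opening: 0.0613
gripper_force: 45.3
```

```bash
python3 - <<'E'
from h import *
o=status.get_obs(); print(np.round(o['position'],4),np.round(o['contact_force'],1),np.round(o['torque'],2),np.round(o['qpos'],2))
E
```

```text
[0.4551 0.0174 0.0837] [-4.1  1.2 14.2] [ 0.1   1.17 -0.01] [-0.53  0.36  0.48  2.21 -0.28  0.63  0.16]
```

```bash
cat > st.py <<'E'
from h import *
o=status.get_obs(); R=Ro.from_rotvec(o['ee_rot']).as_matrix()
print(np.round(o['position'],4),'F',np.round(o['contact_force'],1),'T',np.round(o['torque'],2),'yaw',np.arctan2(R[1,1],R[0,1]).round(3),'q7',round(o['qpos'][6],2),'tilt',np.round(R[:2,2],3),round(o['opening'],4))
E
```

Call:
{"op": "servo_tool", "data": {"series": [{"tx": 0, "ty": 0, "tz": -0.035, "spin": 0}, {"tx": 0, "ty": 0, "tz": -0.013, "spin": -1}, {"tx": 0, "ty": 0, "tz": -0.013, "spin": -1}]}}

```text
clock: 14.75
position: [0.4552, 0.0176, 0.0844]
ee_rot: [2.033, 2.395, 0.001]
contact_force: [-1.5, 0.9, 2.0]
opening: 0.0615
gripper_force: 44.4
```

```bash
python3 st.py
```

```text
[0.4552 0.0176 0.0844] F [-1.5  0.9  2. ] T [ 0.23  0.32 -0.11] yaw 0.163 q7 0.29 tilt [0.001 0.   ] 0.0615
```

Call:
{"op": "servo_tool", "data": {"series": [{"tx": 0, "ty": 0, "tz": -0.013, "spin": -1}, {"tx": 0, "ty": 0, "tz": -0.013, "spin": -1}]}}

```text
clock: 15.0
position: [0.4535, 0.0178, 0.0848]
ee_rot: [-1.837, -2.544, 0.001]
contact_force: [-6.8, 4.0, 6.9]
opening: 0.0615
gripper_force: 45.5
```

```bash
python3 st.py
```

```text
[0.4535 0.0178 0.0848] F [-6.8  4.   6.9] T [ 0.85  1.4  -0.69] yaw 0.32 q7 0.42 tilt [-0.003  0.002] 0.0615
```

Call:
{"op": "servo_tool", "data": {"series": [{"tx": 0, "ty": 0, "tz": -0.013, "spin": -1}, {"tx": 0, "ty": 0, "tz": -0.013, "spin": -0.5}]}}

```text
clock: 15.25
position: [0.4537, 0.0169, 0.0852]
ee_rot: [-1.689, -2.646, 0.0]
contact_force: [-3.7, -3.0, -1.1]
opening: 0.0616
gripper_force: 51.1
```

```bash
python3 st.py
```

```text
[0.4537 0.0169 0.0852] F [-3.7 -3.  -1.1] T [-0.49  0.75 -0.87] yaw 0.434 q7 0.52 tilt [-0.002  0.001] 0.0616
```

Call:
{"op": "servo_tool", "data": {"series": [{"tx": 0, "ty": 0, "tz": 0.02, "spin": -0.0}, {"tx": 0, "ty": 0, "tz": 0.02, "spin": 1}, {"tx": 0, "ty": 0, "tz": 0.015, "spin": 1}, {"tx": 0, "ty": 0, "tz": 0.015, "spin": 1}, {"tx": 0, "ty": 0, "tz": 0.015, "spin": 1}]}}

```text
clock: 15.88
position: [0.4562, 0.0166, 0.0842]
ee_rot: [2.08, 2.35, 0.0]
contact_force: [-1.8, -2.1, 7.2]
opening: 0.0615
gripper_force: 51.4
```

```bash
python3 st.py
```

```text
[0.4562 0.0166 0.0842] F [-1.8 -2.1  7.2] T [-0.61  0.58  0.08] yaw 0.122 q7 0.25 tilt [ 0.002 -0.002] 0.0615
```

Call:
{"op": "servo_tool", "data": {"series": [{"tx": 0, "ty": 0, "tz": 0.013, "spin": 1}, {"tx": 0, "ty": 0, "tz": 0.013, "spin": 1}, {"tx": 0, "ty": 0, "tz": 0.013, "spin": 1}]}}

```text
clock: 16.25
position: [0.4559, 0.0165, 0.0832]
ee_rot: [2.347, 2.084, 0.0]
contact_force: [-3.1, -2.3, 8.0]
opening: 0.0611
gripper_force: 51.4
```

```bash
python3 st.py
```

```text
[0.4559 0.0165 0.0832] F [-3.1 -2.3  8. ] T [-0.53  0.83  0.11] yaw -0.119 q7 0.06 tilt [ 0.002 -0.002] 0.0611
```

Call:
{"op": "servo_tool", "data": {"series": [{"tx": 0, "ty": 0, "tz": 0.011, "spin": 1}, {"tx": 0, "ty": 0, "tz": 0.011, "spin": 1}, {"tx": 0, "ty": 0, "tz": 0.013, "spin": 1}, {"tx": 0, "ty": 0, "tz": 0.013, "spin": 1}, {"tx": 0, "ty": 0, "tz": 0.013, "spin": 1}]}}

```text
clock: 16.88
position: [0.4564, 0.0173, 0.0812]
ee_rot: [2.714, 1.576, 0.003]
contact_force: [0.1, 0.7, -0.8]
opening: 0.0615
gripper_force: 50.8
```

```bash
python3 st.py
```

```text
[0.4564 0.0173 0.0812] F [ 0.1  0.7 -0.8] T [-0.04  0.01 -0.04] yaw -0.518 q7 -0.27 tilt [ 0.003 -0.002] 0.0615
```

Call:
{"op": "servo_tool", "data": {"series": [{"tx": 0, "ty": 0, "tz": 0.013, "spin": 1}, {"tx": 0, "ty": 0, "tz": 0.013, "spin": 1}, {"tx": 0, "ty": 0, "tz": 0.013, "spin": 1}]}}

```text
clock: 17.25
position: [0.4564, 0.0173, 0.0802]
ee_rot: [2.883, 1.241, 0.003]
contact_force: [0.1, 0.0, 0.1]
opening: 0.0614
gripper_force: 50.8
```

```bash
python3 st.py
```

```text
[0.4564 0.0173 0.0802] F [0.1 0.  0.1] T [-0.    0.03  0.03] yaw -0.758 q7 -0.46 tilt [ 0.003 -0.002] 0.0614
```

Call:
{"op": "servo_tool", "data": {"series": [{"tx": 0, "ty": 0, "tz": 0.025, "spin": 1}, {"tx": 0, "ty": 0, "tz": 0.02, "spin": 1}]}}

```text
clock: 17.5
position: [0.4564, 0.0169, 0.0795]
ee_rot: [2.974, 1.006, 0.003]
contact_force: [-2.5, -2.3, 9.1]
opening: 0.0615
gripper_force: 51.6
```

```bash
python3 st.py
```

```text
[0.4564 0.0169 0.0795] F [-2.5 -2.3  9.1] T [-0.16  0.63  0.09] yaw -0.918 q7 -0.58 tilt [ 0.002 -0.002] 0.0615
```

Call:
{"op": "servo_tool", "data": {"series": [{"tx": 0, "ty": 0, "tz": 0.013, "spin": 1}, {"tx": 0, "ty": 0, "tz": 0.013, "spin": 1}]}}

```text
clock: 17.75
position: [0.4564, 0.0169, 0.0794]
ee_rot: [3.045, 0.766, 0.003]
contact_force: [-4.3, -2.0, 16.7]
opening: 0.0612
gripper_force: 52.2
```

```bash
python3 st.py
```

```text
[0.4564 0.0169 0.0794] F [-4.3 -2.  16.7] T [-0.1   1.12  0.11] yaw -1.078 q7 -0.7 tilt [ 0.002 -0.001] 0.0612
```

Call:
{"op": "servo_tool", "data": {"series": [{"tx": 0, "ty": 0, "tz": -0.035, "spin": 1}, {"tx": 0, "ty": 0, "tz": 0, "spin": 1}]}}

```text
clock: 18.0
position: [0.456, 0.017, 0.0795]
ee_rot: [3.096, 0.52, 0.003]
contact_force: [-1.4, -0.2, 4.1]
opening: 0.0615
gripper_force: 51.1
```

```bash
python3 st.py
```

```text
[0.456  0.017  0.0795] F [-1.4 -0.2  4.1] T [-0.08  0.5   0.09] yaw -1.238 q7 -0.83 tilt [ 0.002 -0.002] 0.0615
```

Call:
{"op": "servo_tool", "data": {"series": [{"tx": 0, "ty": 0, "tz": 0, "spin": 1}, {"tx": 0, "ty": 0, "tz": 0, "spin": 1}]}}

```text
clock: 18.25
position: [0.4547, 0.0171, 0.0795]
ee_rot: [3.128, 0.276, -0.003]
contact_force: [-6.3, -2.4, 11.7]
opening: 0.0615
gripper_force: 51.4
```

```bash
python3 st.py
```

```text
[0.4547 0.0171 0.0795] F [-6.3 -2.4 11.7] T [-0.5   1.54  0.78] yaw -1.395 q7 -0.95 tilt [-0.002 -0.002] 0.0615
```

Call:
{"op": "servo_tool", "data": {"series": [{"tx": 0, "ty": 0, "tz": 0, "spin": 0.8}, {"tx": 0, "ty": 0, "tz": 0, "spin": 0}]}}

```text
clock: 18.5
position: [0.4538, 0.0164, 0.0795]
ee_rot: [3.134, 0.179, -0.006]
contact_force: [-7.8, -2.6, 13.4]
opening: 0.0614
gripper_force: 51.6
```

```bash
python3 st.py
```

```text
[0.4538 0.0164 0.0795] F [-7.8 -2.6 13.4] T [-0.4   1.71  0.7 ] yaw -1.456 q7 -1.0 tilt [-0.003 -0.002] 0.0614
```

Call:
{"op": "servo_tool", "data": {"series": [{"tx": 0, "ty": 0, "tz": 0, "spin": 0}, {"tx": 0, "ty": 0, "tz": -0.1, "spin": 0.9}, {"tx": 0, "ty": 0, "tz": 0, "spin": 0}], "hand": 0.6}}

```text
clock: 18.88
position: [0.4561, 0.0175, 0.0818]
ee_rot: [3.14, 0.06, 0.003]
contact_force: [0.1, 0.4, 0.5]
opening: 0.0683
gripper_force: 0.0
```

```bash
python3 st.py
```

```text
[0.4561 0.0175 0.0818] F [0.1 0.4 0.5] T [-0.01 -0.01  0.01] yaw -1.533 q7 -1.06 tilt [ 0.002 -0.001] 0.0683
```

Call:
{"op": "servo_tool", "data": {"series": [{"tx": 0, "ty": 0, "tz": 0, "spin": 0.5}, {"tx": 0, "ty": 0, "tz": 0, "spin": 0}, {"tx": 0, "ty": 0, "tz": 0, "spin": 0}], "hand": -0.2, "squeeze": 60}}

```text
clock: 19.25
position: [0.4559, 0.0169, 0.0824]
ee_rot: [3.141, -0.001, 0.002]
contact_force: [-2.6, -2.0, 8.5]
opening: 0.0604
gripper_force: 63.1
```

```bash
python3 st.py
```

```text
[0.4559 0.0169 0.0824] F [-2.6 -2.   8.5] T [-0.11  0.47  0.67] yaw -1.572 q7 -1.09 tilt [ 0.001 -0.001] 0.0604
```

Call:
{"op": "servo_tool", "data": {"series": [{"tx": 0, "ty": 0, "tz": 0, "spin": 1}, {"tx": 0, "ty": 0, "tz": 0, "spin": 0}]}}

```text
clock: 19.5
position: [0.4574, 0.0165, 0.0824]
ee_rot: [3.137, -0.129, 0.008]
contact_force: [3.3, -2.7, 3.5]
opening: 0.0602
gripper_force: 64.8
```

```bash
python3 st.py
```

```text
[0.4574 0.0165 0.0824] F [ 3.3 -2.7  3.5] T [-0.67 -0.82  0.44] yaw -1.653 q7 -1.15 tilt [ 0.005 -0.002] 0.0602
```

Call:
{"op": "servo_tool", "data": {"series": [{"tx": 0, "ty": 0, "tz": 0, "spin": 0}, {"tx": 0, "ty": 0, "tz": -0.02, "spin": -1}, {"tx": 0, "ty": 0, "tz": 0, "spin": 0}], "hand": 0.6}}

```text
clock: 19.88
position: [0.454, 0.0179, 0.0817]
ee_rot: [-3.14, 0.009, 0.003]
contact_force: [-1.3, -1.2, -0.3]
opening: 0.0681
gripper_force: 0.0
```

Call:
{"op": "servo_tool", "data": {"series": [{"tx": 0, "ty": 0, "tz": 0, "spin": 0}, {"tx": 0, "ty": 0, "tz": 0, "spin": 0}, {"tx": 0, "ty": 0, "tz": 0, "spin": 0}], "hand": -0.2}}

```text
clock: 20.25
position: [0.4543, 0.0174, 0.0824]
ee_rot: [-3.14, 0.01, 0.003]
contact_force: [-2.3, -1.2, 8.1]
opening: 0.0603
gripper_force: 63.2
```

```bash
python3 st.py
```

```text
[0.4543 0.0174 0.0824] F [-2.3 -1.2  8.1] T [0.05 0.59 0.07] yaw -1.577 q7 -1.1 tilt [-0.002  0.001] 0.0603
```

Call:
{"op": "servo_tool", "data": {"series": [{"tx": 0, "ty": 0, "tz": -0.4, "spin": 0}, {"tx": 0, "ty": 0, "tz": -0.4, "spin": 0}, {"tx": 0, "ty": 0, "tz": -0.6, "spin": 0}]}}

```text
clock: 20.62
position: [0.4545, 0.0175, 0.1177]
ee_rot: [3.142, -0.008, -0.002]
contact_force: [-0.1, 0.0, -2.2]
opening: 0.0601
gripper_force: 66.2
```

```bash
python3 st.py
```

```text
[0.4545 0.0175 0.1177] F [-0.1  0.  -2.2] T [ 0.02 -0.03  0.08] yaw -1.576 q7 -1.17 tilt [-0.001 -0.   ] 0.0601
```

Call:
{"op": "servo_tool", "data": {"series": [{"tx": 0, "ty": 0, "tz": -1, "spin": 0}, {"tx": 0.6, "ty": 0, "tz": -0.6, "spin": 0}, {"tx": 0.9, "ty": 0.3, "tz": 0, "spin": 0}, {"tx": 0.9, "ty": 0.3, "tz": 0, "spin": 0}, {"tx": 0.9, "ty": 0.3, "tz": 0, "spin": 0}]}}

```text
clock: 21.25
position: [0.5381, -0.0053, 0.1579]
ee_rot: [-3.141, 0.007, -0.001]
contact_force: [-0.3, 0.1, -2.4]
opening: 0.0604
gripper_force: 66.2
```

Call:
{"op": "servo_tool", "data": {"series": [{"tx": 0.9, "ty": 0.3, "tz": 0, "spin": 0}, {"tx": 0.9, "ty": 0.3, "tz": 0, "spin": 0}, {"tx": 0.9, "ty": 0.3, "tz": 0, "spin": 0}, {"tx": 0.9, "ty": 0.1, "tz": 0, "spin": 0}, {"tx": 0.9, "ty": 0, "tz": 0, "spin": 0}]}}

```text
clock: 21.88
position: [0.6503, -0.031, 0.1579]
ee_rot: [3.141, -0.008, -0.0]
contact_force: [-0.5, -0.6, -2.5]
opening: 0.0606
gripper_force: 66.3
```

Call:
{"op": "servo_tool", "data": {"series": [{"tx": 0, "ty": 0, "tz": 0, "spin": 0}, {"tx": 0, "ty": 0, "tz": 0, "spin": 0}]}}

```text
clock: 22.12
position: [0.6488, -0.0309, 0.1572]
ee_rot: [-3.142, 0.008, 0.002]
contact_force: [0.1, -0.1, -3.4]
opening: 0.0607
gripper_force: 66.3
```

```bash
python3 st.py; python3 - <<'E'
from h import *
o,im=snap('wrist','w3.png')
E
```

```text
[ 0.6488 -0.0309  0.1572] F [ 0.1 -0.1 -3.4] T [-0.04 -0.02 -0.04] yaw -1.576 q7 -1.09 tilt [-0.001  0.   ] 0.0607
```

View pics/w3.png

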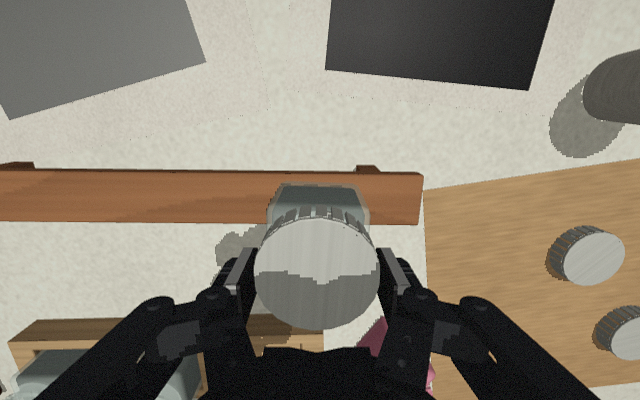

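The closed jar is hanging over the board, whose edges are at rows 172 and 222.5 near column 240.

```bash
python3 - <<'E'
from h import *
o=status.get_obs()
for u,a,b in [(20,169,220),(235,171.5,222),(400,173.5,224)]:
    p,q=ray('wrist',(u,a),.056,o),ray('wrist',(u,b),.056,o); print(p.round(4),q.round(4),((p+q)/2).round(4))
E
```

```text
[0.6815 0.2086 0.056 ] [0.6375 0.2222 0.056 ] [0.6595 0.2154 0.056 ]
[0.6785 0.0349 0.056 ] [0.6346 0.0388 0.056 ] [0.6566 0.0369 0.056 ]
[ 0.6761 -0.0989  0.056 ] [ 0.632  -0.1024  0.056 ] [ 0.654  -0.1006  0.056 ]
```

Call:
{"op": "servo_tool", "data": {"series": [{"tx": 0.19, "ty": 0, "tz": 0.4, "spin": 0}, {"tx": 0, "ty": 0, "tz": 0.5, "spin": 0}, {"tx": 0, "ty": 0, "tz": 0.15, "spin": 0}, {"tx": 0, "ty": 0, "tz": 0, "spin": 0}]}}

```text
clock: 22.68
position: [0.6541, -0.0311, 0.1302]
ee_rot: [3.142, -0.008, -0.002]
contact_force: [-0.1, -0.2, -2.8]
opening: 0.0603
gripper_force: 66.2
```

Call:
{"op": "servo_tool", "data": {"series": [{"tx": 0, "ty": 0, "tz": 0.04, "spin": 0}, {"tx": 0, "ty": 0, "tz": 0, "spin": 0}]}}

```text
clock: 22.92
position: [0.6547, -0.0311, 0.1301]
ee_rot: [-3.142, 0.008, -0.001]
contact_force: [0.2, 0.4, -3.2]
opening: 0.06
gripper_force: 66.2
```

Call:
{"op": "servo_tool", "data": {"series": [{"tx": 0, "ty": 0, "tz": 0.04, "spin": 0}, {"tx": 0, "ty": 0, "tz": 0, "spin": 0}]}}

```text
clock: 23.18
position: [0.6545, -0.031, 0.1289]
ee_rot: [-3.141, 0.007, -0.0]
contact_force: [0.3, -0.3, -2.1]
opening: 0.0605
gripper_force: 66.2
```

Call:
{"op": "servo_tool", "data": {"series": [{"tx": 0, "ty": 0, "tz": 0.03, "spin": 0}, {"tx": 0, "ty": 0, "tz": 0, "spin": 0}]}}

```text
clock: 23.42
position: [0.6548, -0.031, 0.1286]
ee_rot: [-3.141, 0.008, -0.001]
contact_force: [-0.5, 0.7, 0.4]
opening: 0.0604
gripper_force: 66.6
```

Call:
{"op": "servo_tool", "data": {"series": [{"tx": 0, "ty": 0, "tz": 0.02, "spin": 0}, {"tx": 0, "ty": 0, "tz": 0, "spin": 0}]}}

```text
clock: 23.68
position: [0.6549, -0.0312, 0.1286]
ee_rot: [-3.141, 0.008, -0.002]
contact_force: [-1.0, -1.2, 4.7]
opening: 0.0604
gripper_force: 67.1
```

Call:
{"op": "servo_tool", "data": {"series": [{"tx": 0, "ty": 0, "tz": -0.02, "spin": 0}, {"tx": 0, "ty": 0, "tz": 0, "spin": 0}, {"tx": 0, "ty": 0, "tz": -1, "spin": 0}, {"tx": 0, "ty": 0, "tz": -1, "spin": 0}, {"tx": 0, "ty": 0, "tz": -1, "spin": 0}], "hand": 0.7}}

```text
clock: 24.3
position: [0.6544, -0.0311, 0.2036]
ee_rot: [3.141, -0.008, -0.0]
contact_force: [-0.4, 0.2, -0.1]
opening: 0.073
gripper_force: 0.0
```

Call:
{"op": "servo_tool", "data": {"series": [{"tx": -0.25, "ty": 0, "tz": -1, "spin": -1}, {"tx": -0.25, "ty": 0, "tz": 0, "spin": -1}, {"tx": -0.25, "ty": 0, "tz": 0, "spin": -1}, {"tx": -0.25, "ty": 0, "tz": 0, "spin": -1}, {"tx": -0.25, "ty": 0, "tz": 0, "spin": -1}]}}

```text
clock: 24.92
position: [0.6236, -0.0359, 0.2279]
ee_rot: [3.08, 0.621, -0.0]
contact_force: [-0.5, 0.3, 0.3]
opening: 0.0726
gripper_force: 0.0
```

Call:
{"op": "servo_tool", "data": {"series": [{"tx": -0.25, "ty": 0, "tz": 0, "spin": -1}, {"tx": -0.25, "ty": 0, "tz": 0, "spin": -1}, {"tx": -0.25, "ty": 0, "tz": 0, "spin": -1}, {"tx": -0.25, "ty": 0, "tz": 0, "spin": -1}, {"tx": -0.25, "ty": 0, "tz": 0, "spin": -1}]}}

```text
clock: 25.55
position: [0.5972, -0.0524, 0.2279]
ee_rot: [2.895, 1.22, -0.0]
contact_force: [-0.2, -0.2, 0.5]
opening: 0.0727
gripper_force: 0.0
```

Call:
{"op": "servo_tool", "data": {"series": [{"tx": -0.25, "ty": 0, "tz": 0, "spin": -1}, {"tx": -0.25, "ty": 0, "tz": 0, "spin": -1}, {"tx": -0.25, "ty": 0, "tz": 0, "spin": -1}, {"tx": -0.25, "ty": 0, "tz": 0, "spin": -1}, {"tx": -0.25, "ty": 0, "tz": 0, "spin": -1}]}}

```text
clock: 26.18
position: [0.5793, -0.0779, 0.2279]
ee_rot: [2.595, 1.771, -0.0]
contact_force: [0.4, -0.3, -0.0]
opening: 0.0721
gripper_force: 0.0
```

Call:
{"op": "servo_tool", "data": {"series": [{"tx": -0.25, "ty": 0, "tz": 0, "spin": -1}, {"tx": -0.25, "ty": 0, "tz": 0, "spin": -1}, {"tx": -0.25, "ty": 0, "tz": 0, "spin": -1}, {"tx": -0.25, "ty": 0, "tz": 0, "spin": -1}, {"tx": -0.25, "ty": 0, "tz": 0, "spin": -0.7}]}}

```text
clock: 26.8
position: [0.5727, -0.1083, 0.2279]
ee_rot: [-2.219, -2.224, 0.0]
contact_force: [0.2, 0.2, 0.4]
opening: 0.0728
gripper_force: 0.0
```

Call:
{"op": "servo_tool", "data": {"series": [{"tx": -1, "ty": 0, "tz": 0, "spin": 0}, {"tx": -1, "ty": 0, "tz": 0, "spin": 0}, {"tx": -1, "ty": 0, "tz": 0, "spin": 0}, {"tx": -1, "ty": 0, "tz": 0, "spin": 0}, {"tx": -1, "ty": 0, "tz": 0, "spin": 0}]}}

```text
clock: 27.42
position: [0.5728, -0.2338, 0.2279]
ee_rot: [-2.221, -2.222, 0.0]
contact_force: [0.3, -0.5, 0.2]
opening: 0.0727
gripper_force: 0.0
```

Call:
{"op": "servo_tool", "data": {"series": [{"tx": -1, "ty": 0, "tz": 0, "spin": 0}, {"tx": 0, "ty": 0, "tz": 0, "spin": 0}, {"tx": 0, "ty": 0, "tz": 0, "spin": 0}]}}

```text
clock: 27.8
position: [0.5731, -0.2568, 0.2277]
ee_rot: [-2.219, -2.222, -0.001]
contact_force: [-0.5, -0.2, 1.1]
opening: 0.0728
gripper_force: 0.0
```

```bash
python3 st.py; python3 - <<'E'
from h import *
o,im=snap('wrist','w4.png')
m=cams.camera_model('wrist'); T=np.array(m['T_tool_cam']); R=Ro.from_rotvec(o['ee_rot']).as_matrix()
im=im[:,:,::-1].copy()
for p in [(.5746,-.3126,.02),(.476,-.3938,.02)]:
    c=T[:3,:3].T@(R.T@(np.array(p)-o['position'])-T[:3,3]); uv=(np.array(m['camera_matrix'])@c/c[2])[:2]; print(uv)
    if 0<uv[1]<400: print(*lidpos(im,o,int(uv[0]),int(uv[1]),r=34))
E
```

```text
[ 0.5731 -0.2568  0.2277] F [-0.5 -0.2  1.1] T [ 0.03  0.02 -0.08] yaw 0.001 q7 0.62 tilt [-0.     0.001] 0.0728
[316.97605304 221.38600451]
[  13   14   48   46 1760] [318.5 223.2] [ 0.5765 -0.315   0.02  ]
[242.4536325  278.65843194]
[ 35  16  24  39 627] [254.1 279.7] [ 0.4913 -0.3954  0.02  ]
```

Call:
{"op": "servo_tool", "data": {"series": [{"tx": -0.76, "ty": 0.1, "tz": 1, "spin": 0}, {"tx": -0.76, "ty": 0, "tz": 1, "spin": 0}, {"tx": -0.76, "ty": 0, "tz": 1, "spin": 0}, {"tx": 0, "ty": 0, "tz": 1, "spin": 0}, {"tx": 0, "ty": 0, "tz": 1, "spin": 0}]}}

```text
clock: 28.48
position: [0.576, -0.3135, 0.1021]
ee_rot: [-2.219, -2.223, -0.001]
contact_force: [0.3, 0.9, -0.5]
opening: 0.0725
gripper_force: 0.0
```

Call:
{"op": "servo_tool", "data": {"series": [{"tx": 0, "ty": 0, "tz": 1, "spin": 0}, {"tx": 0, "ty": 0, "tz": 1, "spin": 0}, {"tx": 0, "ty": 0, "tz": 1, "spin": 0}, {"tx": 0, "ty": 0, "tz": 0.8, "spin": 0}, {"tx": 0, "ty": 0, "tz": 0, "spin": 0}]}}

```text
clock: 29.1
position: [0.5749, -0.3133, 0.0065]
ee_rot: [-2.217, -2.221, 0.001]
contact_force: [-0.3, 0.2, 0.7]
opening: 0.0726
gripper_force: 0.0
```

Call:
{"op": "servo_tool", "data": {"series": [{"tx": 0, "ty": 0, "tz": 0, "spin": 0}, {"tx": 0, "ty": 0, "tz": 0, "spin": 0}, {"tx": 0, "ty": 0, "tz": 0, "spin": 0}, {"tx": 0, "ty": 0, "tz": 0, "spin": 0}], "hand": -0.2, "squeeze": 50}}

```text
clock: 29.6
position: [0.5761, -0.3152, 0.009]
ee_rot: [2.22, 2.221, 0.001]
contact_force: [0.3, 0.4, 4.6]
opening: 0.0612
gripper_force: 54.5
```

```bash
python3 st.py
```

```text
[ 0.5761 -0.3152  0.009 ] F [0.3 0.4 4.6] T [ 0.04  0.05 -0.04] yaw 0.0 q7 0.84 tilt [ 0.001 -0.001] 0.0612
```

Call:
{"op": "servo_tool", "data": {"series": [{"tx": 0, "ty": 0, "tz": -1, "spin": 0}, {"tx": 0, "ty": 0, "tz": -1, "spin": 0}, {"tx": 0, "ty": 0, "tz": -1, "spin": 0}, {"tx": 0.97, "ty": -0.36, "tz": -1, "spin": 0}, {"tx": 0.97, "ty": -0.36, "tz": -1, "spin": 0}]}}

```text
clock: 30.22
position: [0.5569, -0.2659, 0.1336]
ee_rot: [-2.221, -2.221, 0.0]
contact_force: [0.2, 0.6, 0.3]
opening: 0.0606
gripper_force: 54.4
```

Call:
{"op": "servo_tool", "data": {"series": [{"tx": 0.97, "ty": -0.36, "tz": 0, "spin": 0}, {"tx": 0.97, "ty": -0.36, "tz": 0, "spin": 0}, {"tx": 0.97, "ty": -0.36, "tz": 0, "spin": 0}, {"tx": 0.97, "ty": -0.36, "tz": 0, "spin": 0}, {"tx": 0.97, "ty": -0.36, "tz": 0, "spin": 0}]}}

```text
clock: 30.85
position: [0.5118, -0.1443, 0.133]
ee_rot: [-2.221, -2.222, -0.0]
contact_force: [0.1, 0.2, 1.2]
opening: 0.0611
gripper_force: 54.4
```

Call:
{"op": "servo_tool", "data": {"series": [{"tx": 0.97, "ty": -0.36, "tz": 0, "spin": 0}, {"tx": 0.97, "ty": -0.36, "tz": 0, "spin": 0}, {"tx": 0.97, "ty": -0.36, "tz": 0, "spin": 0}, {"tx": 0.97, "ty": -0.36, "tz": 0, "spin": 0}, {"tx": 0.97, "ty": -0.36, "tz": 0, "spin": 0}]}}

```text
clock: 31.48
position: [0.4668, -0.0232, 0.1331]
ee_rot: [-2.221, -2.221, -0.0]
contact_force: [0.5, -0.4, -1.0]
opening: 0.0614
gripper_force: 54.4
```

Call:
{"op": "servo_tool", "data": {"series": [{"tx": 0.97, "ty": -0.36, "tz": 0, "spin": 0}, {"tx": 0.97, "ty": -0.36, "tz": 0, "spin": 0}, {"tx": 0, "ty": 0, "tz": 0, "spin": 0}, {"tx": 0, "ty": 0, "tz": 0, "spin": 0}]}}

```text
clock: 31.98
position: [0.4496, 0.0239, 0.1333]
ee_rot: [2.221, 2.221, 0.0]
contact_force: [-0.1, 0.1, 0.0]
opening: 0.0614
gripper_force: 54.4
```

```bash
python3 st.py; python3 - <<'E'
from h import *
o,im=snap('wrist','w5.png')
E
```

```text
[0.4496 0.0239 0.1333] F [-0.1  0.1  0. ] T [-0.04  0.02  0.03] yaw -0.0 q7 0.1 tilt [ 0.001 -0.   ] 0.0614
```

View pics/w5.png

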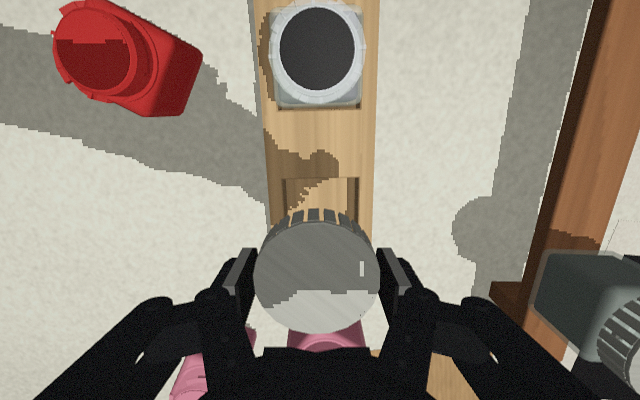

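The next jar's ring spans columns 269–369 and rows 1–105. The lid is centred in the jaws.

```bash
python3 - <<'E'
from h import *
o=status.get_obs()
for uv in [(269.5,50),(369,50),(319,1),(319,105)]: print(ray('wrist',uv,.085,o).round(4))
E
```

```text
[0.4245 0.1319 0.085 ]
[0.48   0.1318 0.085 ]
[0.4521 0.1554 0.085 ]
[0.4521 0.1027 0.085 ]
```

Call:
{"op": "servo_tool", "data": {"series": [{"tx": 1, "ty": 0.1, "tz": 0, "spin": 0}, {"tx": 1, "ty": 0, "tz": 0, "spin": 0}, {"tx": 1, "ty": 0, "tz": 0, "spin": 0}, {"tx": 1, "ty": 0, "tz": 0, "spin": 0}, {"tx": 0.3, "ty": 0, "tz": 0.6, "spin": 0}]}}

```text
clock: 32.65
position: [0.4531, 0.133, 0.1183]
ee_rot: [2.219, 2.222, 0.005]
contact_force: [0.7, 0.3, -0.3]
opening: 0.0615
gripper_force: 54.4
```

Call:
{"op": "servo_tool", "data": {"series": [{"tx": 0, "ty": 0, "tz": 0.6, "spin": 0}, {"tx": 0, "ty": 0, "tz": 0.12, "spin": 0}, {"tx": 0, "ty": 0, "tz": 0, "spin": 0}]}}

```text
clock: 33.02
position: [0.4517, 0.1308, 0.0997]
ee_rot: [2.223, 2.22, -0.002]
contact_force: [0.8, -0.3, -0.1]
opening: 0.0614
gripper_force: 54.4
```

Call:
{"op": "servo_tool", "data": {"series": [{"tx": 0, "ty": 0, "tz": 0.08, "spin": 0}, {"tx": 0, "ty": 0, "tz": 0.08, "spin": 0}, {"tx": 0, "ty": 0, "tz": 0, "spin": 0}]}}

```text
clock: 33.4
position: [0.4517, 0.1321, 0.0962]
ee_rot: [-2.221, -2.222, -0.0]
contact_force: [0.2, 1.1, -0.6]
opening: 0.0611
gripper_force: 54.4
```

Call:
{"op": "servo_tool", "data": {"series": [{"tx": 0, "ty": 0, "tz": 0.06, "spin": 0}, {"tx": 0, "ty": 0, "tz": 0, "spin": 0}]}}

```text
clock: 33.65
position: [0.4517, 0.1324, 0.0947]
ee_rot: [-2.22, -2.222, -0.0]
contact_force: [-1.0, 0.4, 1.1]
opening: 0.0612
gripper_force: 54.6
```

Call:
{"op": "servo_tool", "data": {"series": [{"tx": 0, "ty": 0, "tz": 0.05, "spin": 0}, {"tx": 0, "ty": 0, "tz": 0, "spin": 0}]}}

```text
clock: 33.9
position: [0.4514, 0.1322, 0.0931]
ee_rot: [-2.22, -2.222, 0.001]
contact_force: [-1.7, 1.0, 0.1]
opening: 0.061
gripper_force: 54.5
```

Call:
{"op": "servo_tool", "data": {"series": [{"tx": 0, "ty": 0, "tz": 0.05, "spin": 0}, {"tx": 0, "ty": 0, "tz": 0, "spin": 0}]}}

```text
clock: 34.15
position: [0.4514, 0.1324, 0.092]
ee_rot: [-2.22, -2.222, 0.001]
contact_force: [-1.9, 2.5, 1.9]
opening: 0.0615
gripper_force: 54.6
```

Call:
{"op": "servo_tool", "data": {"series": [{"tx": 0, "ty": 0, "tz": 0.04, "spin": 0}, {"tx": 0, "ty": 0, "tz": 0, "spin": 0}]}}

```text
clock: 34.4
position: [0.4514, 0.1324, 0.0912]
ee_rot: [-2.22, -2.222, 0.0]
contact_force: [-3.5, 2.9, 5.2]
opening: 0.0612
gripper_force: 54.9
```

Call:
{"op": "servo_tool", "data": {"series": [{"tx": 0, "ty": 0, "tz": 0.04, "spin": 0}, {"tx": 0, "ty": 0, "tz": 0, "spin": 0}]}}

```text
clock: 34.65
position: [0.4518, 0.1323, 0.0904]
ee_rot: [-2.221, -2.222, -0.001]
contact_force: [-2.8, 3.2, 6.3]
opening: 0.0614
gripper_force: 55.0
```

Call:
{"op": "servo_tool", "data": {"series": [{"tx": 0, "ty": 0, "tz": 0, "spin": -1}, {"tx": 0, "ty": 0, "tz": -0.013, "spin": -1}]}}

```text
clock: 34.9
position: [0.4519, 0.1326, 0.0908]
ee_rot: [-2.034, -2.394, -0.001]
contact_force: [-3.8, 4.3, 6.9]
opening: 0.0613
gripper_force: 55.2
```

```bash
python3 st.py
```

```text
[0.4519 0.1326 0.0908] F [-3.8  4.3  6.9] T [ 0.64  0.91 -0.16] yaw 0.162 q7 0.07 tilt [0.    0.001] 0.0613
```

Call:
{"op": "servo_tool", "data": {"series": [{"tx": 0, "ty": 0, "tz": -0.013, "spin": -1}, {"tx": 0, "ty": 0, "tz": -0.013, "spin": -1}]}}

```text
clock: 35.15
position: [0.4516, 0.1326, 0.0914]
ee_rot: [-1.836, -2.548, -0.001]
contact_force: [-5.7, 4.0, 7.9]
opening: 0.0612
gripper_force: 55.3
```

```bash
python3 st.py
```

```text
[0.4516 0.1326 0.0914] F [-5.7  4.   7.9] T [ 0.67  1.12 -0.22] yaw 0.322 q7 0.2 tilt [-0.001  0.001] 0.0612
```

Call:
{"op": "servo_tool", "data": {"series": [{"tx": 0.02, "ty": -0.02, "tz": -0.013, "spin": -1}, {"tx": 0, "ty": 0, "tz": -0.01, "spin": -1}]}}

```text
clock: 35.4
position: [0.4513, 0.1326, 0.0919]
ee_rot: [1.626, 2.688, 0.001]
contact_force: [-2.8, 2.6, 3.9]
opening: 0.061
gripper_force: 54.8
```

```bash
python3 st.py
```

```text
[0.4513 0.1326 0.0919] F [-2.8  2.6  3.9] T [ 0.48  0.67 -0.1 ] yaw 0.483 q7 0.34 tilt [0.    0.001] 0.061
```

Call:
{"op": "servo_tool", "data": {"series": [{"tx": 0, "ty": 0, "tz": -0.01, "spin": -1}]}}

```text
clock: 35.52
position: [0.4513, 0.1322, 0.0919]
ee_rot: [1.517, 2.751, 0.0]
contact_force: [-2.2, 1.7, 1.6]
opening: 0.0613
gripper_force: 54.6
```

```bash
python3 st.py
```

```text
[0.4513 0.1322 0.0919] F [-2.2  1.7  1.6] T [ 0.37  0.53 -0.05] yaw 0.563 q7 0.4 tilt [0.001 0.   ] 0.0613
```

Call:
{"op": "servo_tool", "data": {"series": [{"tx": 0, "ty": 0, "tz": -0.01, "spin": -1}]}}

```text
clock: 35.65
position: [0.4512, 0.132, 0.092]
ee_rot: [1.406, 2.809, -0.0]
contact_force: [-3.0, 1.9, 1.0]
opening: 0.0612
gripper_force: 54.6
```

```bash
python3 st.py
```

```text
[0.4512 0.132  0.092 ] F [-3.   1.9  1. ] T [ 0.34  0.51 -0.09] yaw 0.643 q7 0.47 tilt [ 0. -0.] 0.0612
```

Call:
{"op": "servo_tool", "data": {"series": [{"tx": 0, "ty": 0, "tz": 0.04, "spin": 0}, {"tx": 0, "ty": 0, "tz": 0, "spin": 0}]}}

```text
clock: 35.9
position: [0.451, 0.1319, 0.0911]
ee_rot: [-1.411, -2.807, 0.001]
contact_force: [-3.7, -0.4, 3.8]
opening: 0.061
gripper_force: 54.8
```

Call:
{"op": "servo_tool", "data": {"series": [{"tx": 0, "ty": 0, "tz": 0.04, "spin": 0}, {"tx": 0, "ty": 0, "tz": 0, "spin": 0}]}}

```text
clock: 36.15
position: [0.4513, 0.1321, 0.0902]
ee_rot: [1.41, 2.807, -0.0]
contact_force: [-1.5, 0.3, -0.2]
opening: 0.0615
gripper_force: 54.4
```

```bash
python3 st.py
```

```text
[0.4513 0.1321 0.0902] F [-1.5  0.3 -0.2] T [0.09 0.21 0.03] yaw 0.64 q7 0.47 tilt [ 0. -0.] 0.0615
```

Force has vanished, so the lid is dropping. I'll follow it down.

Call:
{"op": "servo_tool", "data": {"series": [{"tx": 0, "ty": 0, "tz": 0.05, "spin": 0}, {"tx": 0, "ty": 0, "tz": 0, "spin": 0}]}}

```text
clock: 36.4
position: [0.4512, 0.1323, 0.0886]
ee_rot: [1.409, 2.807, -0.0]
contact_force: [-1.4, 0.8, 1.1]
opening: 0.0612
gripper_force: 54.5
```

Call:
{"op": "servo_tool", "data": {"series": [{"tx": 0, "ty": 0, "tz": 0.05, "spin": 0}, {"tx": 0, "ty": 0, "tz": 0, "spin": 0}]}}

```text
clock: 36.65
position: [0.4511, 0.1324, 0.0875]
ee_rot: [-1.409, -2.808, 0.0]
contact_force: [0.0, 1.1, 0.1]
opening: 0.0609
gripper_force: 54.5
```

Call:
{"op": "servo_tool", "data": {"series": [{"tx": 0, "ty": 0, "tz": 0.03, "spin": 0}, {"tx": 0, "ty": 0, "tz": 0, "spin": 0}]}}

```text
clock: 36.9
position: [0.4509, 0.1324, 0.0869]
ee_rot: [-1.409, -2.807, 0.0]
contact_force: [-1.7, 0.2, 2.4]
opening: 0.0614
gripper_force: 54.7
```

```bash
python3 st.py
```

```text
[0.4509 0.1324 0.0869] F [-1.7  0.2  2.4] T [ 0.05  0.55 -0.02] yaw 0.64 q7 0.47 tilt [-0.  0.] 0.0614
```

Call:
{"op": "servo_tool", "data": {"series": [{"tx": 0, "ty": 0, "tz": 0.015, "spin": 1}, {"tx": 0, "ty": 0, "tz": 0.013, "spin": 1}, {"tx": 0, "ty": 0, "tz": 0.013, "spin": 1}, {"tx": 0, "ty": 0, "tz": 0.013, "spin": 1}]}}

```text
clock: 37.4
position: [0.4517, 0.1323, 0.0857]
ee_rot: [1.841, 2.544, 0.001]
contact_force: [-0.8, -0.1, 0.6]
opening: 0.0608
gripper_force: 54.5
```

```bash
python3 st.py
```

```text
[0.4517 0.1323 0.0857] F [-0.8 -0.1  0.6] T [0.08 0.27 0.07] yaw 0.318 q7 0.21 tilt [0.001 0.   ] 0.0608
```

Call:
{"op": "servo_tool", "data": {"series": [{"tx": 0, "ty": 0, "tz": 0.013, "spin": 1}, {"tx": 0, "ty": 0, "tz": 0.013, "spin": 1}, {"tx": 0, "ty": 0, "tz": 0.013, "spin": 1}, {"tx": 0, "ty": 0, "tz": 0.013, "spin": 1}]}}

```text
clock: 37.9
position: [0.4519, 0.1324, 0.0844]
ee_rot: [2.223, 2.218, 0.002]
contact_force: [0.2, 0.1, -0.1]
opening: 0.0613
gripper_force: 54.4
```

```bash
python3 st.py
```

```text
[0.4519 0.1324 0.0844] F [ 0.2  0.1 -0.1] T [0.04 0.11 0.01] yaw -0.002 q7 -0.06 tilt [0.002 0.   ] 0.0613
```

Call:
{"op": "servo_tool", "data": {"series": [{"tx": 0, "ty": 0, "tz": 0.025, "spin": 1}, {"tx": 0, "ty": 0, "tz": 0.016, "spin": 1}, {"tx": 0, "ty": 0, "tz": 0.013, "spin": 1}, {"tx": 0, "ty": 0, "tz": 0.013, "spin": 1}]}}

```text
clock: 38.4
position: [0.4523, 0.1324, 0.0828]
ee_rot: [2.548, 1.835, 0.003]
contact_force: [-0.1, -0.2, -0.7]
opening: 0.0613
gripper_force: 54.4
```

```bash
python3 st.py
```

```text
[0.4523 0.1324 0.0828] F [-0.1 -0.2 -0.7] T [-0.    0.03  0.  ] yaw -0.322 q7 -0.31 tilt [0.003 0.   ] 0.0613
```

Call:
{"op": "servo_tool", "data": {"series": [{"tx": 0, "ty": 0, "tz": 0.013, "spin": 1}, {"tx": 0, "ty": 0, "tz": 0.01, "spin": 1}, {"tx": 0, "ty": 0, "tz": 0.005, "spin": 1}]}}

```text
clock: 38.78
position: [0.4522, 0.1324, 0.0821]
ee_rot: [2.749, 1.517, 0.003]
contact_force: [-0.2, 1.2, 0.6]
opening: 0.0613
gripper_force: 54.4
```

```bash
python3 st.py
```

```text
[0.4522 0.1324 0.0821] F [-0.2  1.2  0.6] T [ 0.06 -0.01  0.  ] yaw -0.562 q7 -0.51 tilt [ 0.002 -0.   ] 0.0613
```

Call:
{"op": "servo_tool", "data": {"series": [{"tx": 0, "ty": 0, "tz": 0.01, "spin": 1}, {"tx": 0, "ty": 0, "tz": 0.01, "spin": 1}]}}

```text
clock: 39.02
position: [0.4525, 0.1323, 0.082]
ee_rot: [2.862, 1.293, 0.004]
contact_force: [-0.2, -0.2, 4.7]
opening: 0.0611
gripper_force: 54.8
```

```bash
python3 st.py
```

```text
[0.4525 0.1323 0.082 ] F [-0.2 -0.2  4.7] T [0.11 0.28 0.18] yaw -0.722 q7 -0.63 tilt [0.003 0.   ] 0.0611
```

Call:
{"op": "servo_tool", "data": {"series": [{"tx": 0, "ty": 0, "tz": 0, "spin": 1}, {"tx": 0, "ty": 0, "tz": 0, "spin": 1}]}}

```text
clock: 39.28
position: [0.4519, 0.1329, 0.0819]
ee_rot: [-2.956, -1.064, -0.002]
contact_force: [-1.1, 1.3, 4.0]
opening: 0.0612
gripper_force: 54.6
```

```bash
python3 st.py
```

```text
[0.4519 0.1329 0.0819] F [-1.1  1.3  4. ] T [0.34 0.34 0.58] yaw -0.88 q7 -0.76 tilt [0.001 0.001] 0.0612
```

Call:
{"op": "servo_tool", "data": {"series": [{"tx": 0, "ty": 0, "tz": 0, "spin": 1}]}}

```text
clock: 39.4
position: [0.4522, 0.133, 0.0819]
ee_rot: [2.992, 0.953, 0.003]
contact_force: [-0.4, 0.6, 2.5]
opening: 0.0611
gripper_force: 53.7
```

```bash
python3 st.py
```

```text
[0.4522 0.133  0.0819] F [-0.4  0.6  2.5] T [0.23 0.13 2.18] yaw -0.954 q7 -0.82 tilt [ 0.002 -0.001] 0.0611
```

Call:
{"op": "servo_tool", "data": {"series": [{"tx": 0, "ty": 0, "tz": 0, "spin": -0.5}, {"tx": 0, "ty": 0, "tz": 0, "spin": 0}, {"tx": 0, "ty": 0, "tz": 0, "spin": -1}, {"tx": 0, "ty": 0, "tz": 0, "spin": -1}, {"tx": 0, "ty": 0, "tz": 0, "spin": -1}], "hand": 0.6}}

```text
clock: 40.02
position: [0.4515, 0.1322, 0.0815]
ee_rot: [2.833, 1.357, 0.001]
contact_force: [0.3, -0.1, 0.1]
opening: 0.0683
gripper_force: 0.0
```

Call:
{"op": "servo_tool", "data": {"series": [{"tx": 0, "ty": 0, "tz": 0, "spin": -1}, {"tx": 0, "ty": 0, "tz": 0, "spin": -1}, {"tx": 0, "ty": 0, "tz": 0, "spin": -1}, {"tx": 0, "ty": 0, "tz": 0, "spin": -1}, {"tx": 0, "ty": 0, "tz": 0, "spin": -1}]}}

```text
clock: 40.65
position: [0.4515, 0.1321, 0.0815]
ee_rot: [2.507, 1.893, 0.001]
contact_force: [0.3, -0.7, 0.6]
opening: 0.068
gripper_force: 0.0
```

Call:
{"op": "servo_tool", "data": {"series": [{"tx": 0, "ty": 0, "tz": 0, "spin": -1}, {"tx": 0, "ty": 0, "tz": 0, "spin": -1}, {"tx": 0, "ty": 0, "tz": 0, "spin": -1}, {"tx": 0, "ty": 0, "tz": 0, "spin": -0.5}, {"tx": 0, "ty": 0, "tz": 0, "spin": 0}]}}

```text
clock: 41.28
position: [0.4513, 0.1322, 0.0814]
ee_rot: [-2.222, -2.221, -0.001]
contact_force: [0.7, -0.2, 0.5]
opening: 0.0685
gripper_force: 0.0
```

Call:
{"op": "servo_tool", "data": {"series": [{"tx": 0, "ty": 0, "tz": 0, "spin": 0}, {"tx": 0, "ty": 0, "tz": 0, "spin": 0}, {"tx": 0, "ty": 0, "tz": 0, "spin": 0}], "hand": -0.2, "squeeze": 60}}

```text
clock: 41.65
position: [0.4509, 0.1323, 0.082]
ee_rot: [-2.221, -2.22, 0.0]
contact_force: [-2.5, -1.5, 7.6]
opening: 0.0605
gripper_force: 63.1
```

```bash
python3 st.py
```

```text
[0.4509 0.1323 0.082 ] F [-2.5 -1.5  7.6] T [-0.16  0.56  0.03] yaw -0.0 q7 -0.05 tilt [-0.001  0.001] 0.0605
```

Call:
{"op": "servo_tool", "data": {"series": [{"tx": 0, "ty": 0, "tz": -0.4, "spin": 0}, {"tx": 0, "ty": 0, "tz": -0.4, "spin": 0}, {"tx": 0, "ty": 0, "tz": -0.8, "spin": 0}]}}

```text
clock: 42.02
position: [0.4505, 0.1322, 0.1216]
ee_rot: [-2.221, -2.221, 0.003]
contact_force: [0.8, 0.8, -3.7]
opening: 0.0602
gripper_force: 66.5
```

```bash
python3 st.py
```

```text
[0.4505 0.1322 0.1216] F [ 0.8  0.8 -3.7] T [-0.08 -0.01 -0.04] yaw 0.0 q7 -0.11 tilt [-0.002 -0.001] 0.0602
```

Call:
{"op": "servo_tool", "data": {"series": [{"tx": 0, "ty": 0, "tz": -1, "spin": 0}, {"tx": -0.1, "ty": 0.5, "tz": -0.5, "spin": 0}, {"tx": -0.2, "ty": 0.95, "tz": 0, "spin": 0}, {"tx": -0.2, "ty": 0.95, "tz": 0, "spin": 0}, {"tx": -0.2, "ty": 0.95, "tz": 0, "spin": 0}]}}

```text
clock: 42.65
position: [0.5361, 0.1146, 0.1587]
ee_rot: [2.221, 2.222, -0.001]
contact_force: [1.1, 0.1, -3.2]
opening: 0.0602
gripper_force: 66.5
```

Call:
{"op": "servo_tool", "data": {"series": [{"tx": -0.2, "ty": 0.95, "tz": 0, "spin": 0}, {"tx": -0.2, "ty": 0.95, "tz": 0, "spin": 0}, {"tx": -0.2, "ty": 0.95, "tz": 0, "spin": 0}, {"tx": -0.2, "ty": 0.95, "tz": 0, "spin": 0}, {"tx": -0.2, "ty": 0.95, "tz": 0, "spin": 0}]}}

```text
clock: 43.28
position: [0.6547, 0.0895, 0.1581]
ee_rot: [-2.221, -2.222, 0.002]
contact_force: [0.7, 0.1, -3.3]
opening: 0.0601
gripper_force: 66.5
```

Call:
{"op": "servo_tool", "data": {"series": [{"tx": 0, "ty": 0.08, "tz": 0, "spin": 0}, {"tx": 0, "ty": 0, "tz": 0.5, "spin": 0}, {"tx": 0, "ty": 0, "tz": 0.5, "spin": 0}, {"tx": 0, "ty": 0, "tz": 0.15, "spin": 0}, {"tx": 0, "ty": 0, "tz": 0, "spin": 0}]}}

```text
clock: 43.9
position: [0.6552, 0.0902, 0.1297]
ee_rot: [-2.22, -2.222, 0.001]
contact_force: [0.0, -0.4, -3.1]
opening: 0.0602
gripper_force: 66.6
```

```bash
python3 st.py
```

```text
[0.6552 0.0902 0.1297] F [ 0.  -0.4 -3.1] T [-0.08 -0.03  0.01] yaw 0.001 q7 0.11 tilt [-0.001  0.   ] 0.0602
```

Call:
{"op": "servo_tool", "data": {"series": [{"tx": 0, "ty": 0, "tz": 0.05, "spin": 0}, {"tx": 0, "ty": 0, "tz": 0, "spin": 0}]}}

```text
clock: 44.15
position: [0.6558, 0.09, 0.1292]
ee_rot: [2.221, 2.222, 0.001]
contact_force: [-0.2, 0.0, -3.6]
opening: 0.0603
gripper_force: 66.6
```

Call:
{"op": "servo_tool", "data": {"series": [{"tx": 0, "ty": 0, "tz": 0.03, "spin": 0}, {"tx": 0, "ty": 0, "tz": 0, "spin": 0}]}}

```text
clock: 44.4
position: [0.6557, 0.09, 0.1282]
ee_rot: [-2.221, -2.222, -0.0]
contact_force: [-0.4, -0.1, -2.5]
opening: 0.0603
gripper_force: 66.6
```

Call:
{"op": "servo_tool", "data": {"series": [{"tx": 0, "ty": 0, "tz": 0, "spin": 0}, {"tx": 0, "ty": 0, "tz": 0, "spin": 0}]}}

```text
clock: 44.65
position: [0.6557, 0.09, 0.1282]
ee_rot: [-2.221, -2.222, -0.0]
contact_force: [-0.0, 0.0, -2.6]
opening: 0.0604
gripper_force: 66.6
```

Call:
{"op": "servo_tool", "data": {"series": [{"tx": 0, "ty": 0, "tz": 0.025, "spin": 0}, {"tx": 0, "ty": 0, "tz": 0, "spin": 0}]}}

```text
clock: 44.9
position: [0.6557, 0.09, 0.1281]
ee_rot: [-2.221, -2.222, -0.0]
contact_force: [-1.8, -0.1, 0.9]
opening: 0.0602
gripper_force: 67.0
```

Call:
{"op": "servo_tool", "data": {"series": [{"tx": 0, "ty": 0, "tz": 0, "spin": 0}, {"tx": 0, "ty": 0, "tz": 0, "spin": 0}, {"tx": 0, "ty": 0, "tz": -1, "spin": 0}, {"tx": 0, "ty": 0, "tz": -1, "spin": 0}, {"tx": 0, "ty": 0, "tz": -1, "spin": 0}], "hand": 0.7}}

```text
clock: 45.52
position: [0.6559, 0.0899, 0.2034]
ee_rot: [2.221, 2.222, 0.001]
contact_force: [0.1, 0.6, 0.5]
opening: 0.0723
gripper_force: 0.0
```

Call:
{"op": "servo_tool", "data": {"series": [{"tx": -0.97, "ty": -0.42, "tz": -1, "spin": 0}, {"tx": -0.97, "ty": -0.42, "tz": 0, "spin": 0}, {"tx": -0.97, "ty": -0.42, "tz": 0, "spin": 0}, {"tx": -0.97, "ty": -0.42, "tz": 0, "spin": 0}, {"tx": -0.97, "ty": -0.42, "tz": 0, "spin": 0}]}}

```text
clock: 46.15
position: [0.6021, -0.033, 0.2268]
ee_rot: [-2.221, -2.221, 0.002]
contact_force: [-0.5, 0.6, 0.1]
opening: 0.0724
gripper_force: 0.0
```

Call:
{"op": "servo_tool", "data": {"series": [{"tx": -0.97, "ty": -0.42, "tz": 0, "spin": 0}, {"tx": -0.97, "ty": -0.42, "tz": 0, "spin": 0}, {"tx": -0.97, "ty": -0.42, "tz": 0, "spin": 0}, {"tx": -0.97, "ty": -0.42, "tz": 0, "spin": 0}, {"tx": -0.97, "ty": -0.42, "tz": 0, "spin": 0}]}}

```text
clock: 46.78
position: [0.5497, -0.1541, 0.2272]
ee_rot: [-2.221, -2.221, 0.0]
contact_force: [-0.0, 0.8, -0.1]
opening: 0.0725
gripper_force: 0.0
```

Call:
{"op": "servo_tool", "data": {"series": [{"tx": -0.97, "ty": -0.42, "tz": 0, "spin": 0}, {"tx": -0.97, "ty": -0.42, "tz": 0, "spin": 0}, {"tx": -0.97, "ty": -0.42, "tz": 0, "spin": 0}, {"tx": -0.97, "ty": -0.42, "tz": 0, "spin": 0}, {"tx": -0.97, "ty": -0.42, "tz": 0, "spin": 0}]}}

```text
clock: 47.4
position: [0.4971, -0.2752, 0.2272]
ee_rot: [-2.221, -2.221, 0.0]
contact_force: [-0.2, -0.4, -1.2]
opening: 0.0724
gripper_force: 0.0
```

Call:
{"op": "servo_tool", "data": {"series": [{"tx": -0.97, "ty": -0.42, "tz": 0, "spin": 0}, {"tx": -0.97, "ty": -0.42, "tz": 0, "spin": 0}, {"tx": 0, "ty": 0, "tz": 0, "spin": 0}, {"tx": 0, "ty": 0, "tz": 0, "spin": 0}]}}

```text
clock: 47.9
position: [0.4774, -0.3217, 0.2271]
ee_rot: [-2.22, -2.222, -0.001]
contact_force: [0.0, 0.2, -0.6]
opening: 0.0722
gripper_force: 0.0
```

```bash
python3 st.py; python3 - <<'E'
from h import *
o,im=snap('wrist','w6.png')
m=cams.camera_model('wrist'); T=np.array(m['T_tool_cam']); R=Ro.from_rotvec(o['ee_rot']).as_matrix()
im=im[:,:,::-1].copy()
for p in [(.476,-.3938,.02)]:
    c=T[:3,:3].T@(R.T@(np.array(p)-o['position'])-T[:3,3]); uv=(np.array(m['camera_matrix'])@c/c[2])[:2]; print(uv)
    print(*lidpos(im,o,int(uv[0]),int(uv[1]),r=40))
E
```

```text
[ 0.4774 -0.3217  0.2271] F [ 0.   0.2 -0.6] T [ 0.02 -0.01 -0.01] yaw 0.001 q7 0.79 tilt [-0.     0.001] 0.0722
[314.62337826 233.65971413]
[  17   19   48   45 1702] [314.5 234.1] [ 0.4759 -0.3944  0.02  ]
```

Call:
{"op": "servo_tool", "data": {"series": [{"tx": -0.97, "ty": -0.06, "tz": 1, "spin": 0}, {"tx": -0.97, "ty": 0, "tz": 1, "spin": 0}, {"tx": -0.97, "ty": 0, "tz": 1, "spin": 0}, {"tx": 0, "ty": 0, "tz": 1, "spin": 0}, {"tx": 0, "ty": 0, "tz": 1, "spin": 0}]}}

```text
clock: 48.58
position: [0.4767, -0.3941, 0.1013]
ee_rot: [-2.219, -2.223, -0.001]
contact_force: [0.5, 0.1, 0.5]
opening: 0.0727
gripper_force: 0.0
```

Call:
{"op": "servo_tool", "data": {"series": [{"tx": 0, "ty": 0, "tz": 1, "spin": 0}, {"tx": 0, "ty": 0, "tz": 1, "spin": 0}, {"tx": 0, "ty": 0, "tz": 1, "spin": 0}, {"tx": 0, "ty": 0, "tz": 0.72, "spin": 0}, {"tx": 0, "ty": 0, "tz": 0, "spin": 0}]}}

```text
clock: 49.2
position: [0.4757, -0.3938, 0.0082]
ee_rot: [-2.218, -2.221, 0.0]
contact_force: [0.7, 0.2, -0.2]
opening: 0.0726
gripper_force: 0.0
```

Call:
{"op": "servo_tool", "data": {"series": [{"tx": 0, "ty": 0, "tz": 0, "spin": 0}, {"tx": 0, "ty": 0, "tz": 0, "spin": 0}, {"tx": 0, "ty": 0, "tz": 0, "spin": 0}, {"tx": 0, "ty": 0, "tz": 0, "spin": 0}], "hand": -0.2, "squeeze": 50}}

```text
clock: 49.7
position: [0.4766, -0.3956, 0.0105]
ee_rot: [2.22, 2.221, 0.001]
contact_force: [0.3, -0.2, 5.8]
opening: 0.0607
gripper_force: 54.6
```

```bash
python3 st.py
```

```text
[ 0.4766 -0.3956  0.0105] F [ 0.3 -0.2  5.8] T [ 0.06  0.07 -0.06] yaw 0.001 q7 1.08 tilt [ 0.002 -0.001] 0.0607
```

Call:
{"op": "servo_tool", "data": {"series": [{"tx": 0, "ty": 0, "tz": -1, "spin": 0}, {"tx": 0, "ty": 0, "tz": -1, "spin": 0}, {"tx": 0, "ty": 0, "tz": -1, "spin": 0}, {"tx": 0.97, "ty": 0, "tz": -1, "spin": 0}, {"tx": 0.97, "ty": 0, "tz": -1, "spin": 0}]}}

```text
clock: 50.32
position: [0.4754, -0.346, 0.1349]
ee_rot: [-2.221, -2.221, 0.0]
contact_force: [0.9, 0.3, -0.4]
opening: 0.0608
gripper_force: 54.4
```

Call:
{"op": "servo_tool", "data": {"series": [{"tx": 0.97, "ty": 0, "tz": 0, "spin": 0}, {"tx": 0.97, "ty": 0, "tz": 0, "spin": 0}, {"tx": 0.97, "ty": 0, "tz": 0, "spin": 0}, {"tx": 0.97, "ty": 0, "tz": 0, "spin": 0}, {"tx": 0.97, "ty": 0, "tz": 0, "spin": 0}]}}

```text
clock: 50.95
position: [0.4754, -0.2244, 0.1343]
ee_rot: [-2.221, -2.221, 0.0]
contact_force: [0.9, 0.6, -1.0]
opening: 0.0613
gripper_force: 54.4
```

Call:
{"op": "servo_tool", "data": {"series": [{"tx": 0.97, "ty": 0, "tz": 0, "spin": 0}, {"tx": 0.97, "ty": 0, "tz": 0, "spin": 0}, {"tx": 0.97, "ty": 0, "tz": 0, "spin": 0}, {"tx": 0.97, "ty": 0, "tz": 0, "spin": 0}, {"tx": 0.97, "ty": 0, "tz": 0, "spin": 0}]}}

```text
clock: 51.58
position: [0.4754, -0.1032, 0.1343]
ee_rot: [-2.221, -2.221, 0.0]
contact_force: [1.3, 0.4, -0.6]
opening: 0.061
gripper_force: 54.4
```

Call:
{"op": "servo_tool", "data": {"series": [{"tx": 0.97, "ty": -0.2, "tz": 0, "spin": 0}, {"tx": 0.97, "ty": -0.2, "tz": 0, "spin": 0}, {"tx": 0.97, "ty": -0.2, "tz": 0, "spin": 0}, {"tx": 0.97, "ty": -0.2, "tz": 0, "spin": 0}, {"tx": 0.97, "ty": -0.2, "tz": 0, "spin": 0}]}}

```text
clock: 52.2
position: [0.4502, 0.0179, 0.1344]
ee_rot: [-2.221, -2.221, 0.0]
contact_force: [-0.4, 0.7, 0.4]
opening: 0.0607
gripper_force: 54.4
```

Call:
{"op": "servo_tool", "data": {"series": [{"tx": 0.97, "ty": -0.1, "tz": 0, "spin": 0}, {"tx": 0.97, "ty": 0, "tz": 0, "spin": 0}, {"tx": 0.97, "ty": 0, "tz": 0, "spin": 0}, {"tx": 0.97, "ty": 0, "tz": 0, "spin": 0}, {"tx": 0.97, "ty": 0, "tz": 0, "spin": 0}]}}

```text
clock: 52.82
position: [0.4478, 0.1391, 0.1344]
ee_rot: [-2.221, -2.222, 0.0]
contact_force: [-0.2, 0.1, 0.1]
opening: 0.0608
gripper_force: 54.4
```

Call:
{"op": "servo_tool", "data": {"series": [{"tx": 0, "ty": 0, "tz": 0, "spin": 0}, {"tx": 0, "ty": 0, "tz": 0, "spin": 0}]}}

```text
clock: 53.08
position: [0.4479, 0.1375, 0.1344]
ee_rot: [2.222, 2.221, -0.001]
contact_force: [0.5, 0.0, -0.1]
opening: 0.061
gripper_force: 54.4
```

```bash
python3 st.py; python3 - <<'E'
from h import *
o,im=snap('wrist','w7.png')
E
```

```text
[0.4479 0.1375 0.1344] F [ 0.5  0.  -0.1] T [-0.02 -0.02  0.02] yaw -0.0 q7 -0.12 tilt [-0. -0.] 0.061
```

View pics/w7.png

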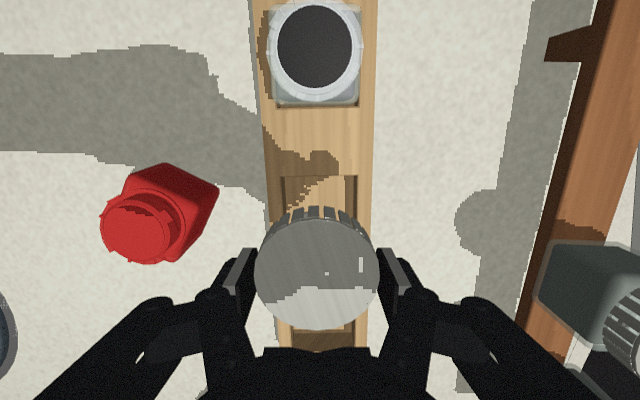

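The third jar's ring is centred at (315,51), which agrees with (0.448, 0.247) extrapolated from the other two.

Call:
{"op": "servo_tool", "data": {"series": [{"tx": 1, "ty": 0, "tz": 0, "spin": 0}, {"tx": 1, "ty": 0, "tz": 0, "spin": 0}, {"tx": 1, "ty": 0, "tz": 0, "spin": 0}, {"tx": 1, "ty": 0, "tz": 0, "spin": 0}, {"tx": 0.38, "ty": 0, "tz": 0.6, "spin": 0}]}}

```text
clock: 53.75
position: [0.449, 0.2488, 0.1198]
ee_rot: [2.22, 2.222, 0.004]
contact_force: [-0.2, 0.1, -0.5]
opening: 0.061
gripper_force: 54.4
```

Call:
{"op": "servo_tool", "data": {"series": [{"tx": 0, "ty": 0, "tz": 0.6, "spin": 0}, {"tx": 0, "ty": 0, "tz": 0.12, "spin": 0}, {"tx": 0, "ty": 0, "tz": 0, "spin": 0}]}}

```text
clock: 54.12
position: [0.4481, 0.2465, 0.1011]
ee_rot: [2.223, 2.22, -0.002]
contact_force: [0.7, -0.9, -0.9]
opening: 0.0613
gripper_force: 54.4
```

Call:
{"op": "servo_tool", "data": {"series": [{"tx": 0, "ty": 0, "tz": 0.08, "spin": 0}, {"tx": 0, "ty": 0, "tz": 0.04, "spin": 0}, {"tx": 0, "ty": 0, "tz": 0, "spin": 0}]}}

```text
clock: 54.5
position: [0.4482, 0.2479, 0.0987]
ee_rot: [-2.221, -2.222, -0.001]
contact_force: [0.6, 0.4, -0.3]
opening: 0.0608
gripper_force: 54.4
```

Call:
{"op": "servo_tool", "data": {"series": [{"tx": 0, "ty": 0, "tz": 0.06, "spin": 0}, {"tx": 0, "ty": 0, "tz": 0, "spin": 0}]}}

```text
clock: 54.75
position: [0.448, 0.2479, 0.097]
ee_rot: [-2.221, -2.222, 0.0]
contact_force: [-0.2, 0.0, -0.4]
opening: 0.0608
gripper_force: 54.4
```

Call:
{"op": "servo_tool", "data": {"series": [{"tx": 0, "ty": 0, "tz": 0.05, "spin": 0}, {"tx": 0, "ty": 0, "tz": 0, "spin": 0}]}}

```text
clock: 55.0
position: [0.448, 0.2479, 0.0957]
ee_rot: [-2.221, -2.222, 0.0]
contact_force: [0.7, 0.1, -0.2]
opening: 0.0614
gripper_force: 54.4
```

```bash
python3 st.py
```

```text
[0.448  0.2479 0.0957] F [ 0.7  0.1 -0.2] T [ 0.02 -0.01 -0.01] yaw 0.0 q7 -0.26 tilt [-0. -0.] 0.0614
```

Call:
{"op": "servo_tool", "data": {"series": [{"tx": 0, "ty": 0, "tz": 0.05, "spin": 0}, {"tx": 0, "ty": 0, "tz": 0, "spin": 0}]}}

```text
clock: 55.25
position: [0.448, 0.2479, 0.0944]
ee_rot: [-2.221, -2.222, 0.0]
contact_force: [-0.7, -0.1, -0.4]
opening: 0.0609
gripper_force: 54.4
```

Call:
{"op": "servo_tool", "data": {"series": [{"tx": 0, "ty": 0, "tz": 0.05, "spin": 0}, {"tx": 0, "ty": 0, "tz": 0, "spin": 0}]}}

```text
clock: 55.5
position: [0.448, 0.2479, 0.0932]
ee_rot: [-2.221, -2.222, 0.0]
contact_force: [0.3, 0.3, -0.1]
opening: 0.0611
gripper_force: 54.4
```

Call:
{"op": "servo_tool", "data": {"series": [{"tx": 0, "ty": 0, "tz": 0.04, "spin": 0}, {"tx": 0, "ty": 0, "tz": 0, "spin": 0}]}}

```text
clock: 55.75
position: [0.4481, 0.2479, 0.0922]
ee_rot: [-2.221, -2.222, 0.0]
contact_force: [-0.2, 0.3, -0.6]
opening: 0.0608
gripper_force: 54.4
```

Call:
{"op": "servo_tool", "data": {"series": [{"tx": 0, "ty": 0, "tz": 0.03, "spin": 0}, {"tx": 0, "ty": 0, "tz": 0, "spin": 0}]}}

```text
clock: 56.0
position: [0.4481, 0.2479, 0.0917]
ee_rot: [-2.221, -2.222, 0.0]
contact_force: [-0.3, 0.1, 3.5]
opening: 0.0611
gripper_force: 54.7
```

Call:
{"op": "servo_tool", "data": {"series": [{"tx": 0, "ty": 0, "tz": -0.01, "spin": -1}, {"tx": 0, "ty": 0, "tz": -0.013, "spin": -1}, {"tx": 0, "ty": 0, "tz": -0.013, "spin": -1}]}}

```text
clock: 56.38
position: [0.4478, 0.2479, 0.0922]
ee_rot: [-1.935, -2.474, 0.001]
contact_force: [-1.5, 0.4, -0.5]
opening: 0.061
gripper_force: 54.4
```

```bash
python3 st.py
```

```text
[0.4478 0.2479 0.0922] F [-1.5  0.4 -0.5] T [ 0.02  0.13 -0.05] yaw 0.243 q7 -0.05 tilt [-0.001 -0.   ] 0.061
```

Call:
{"op": "servo_tool", "data": {"series": [{"tx": 0, "ty": 0, "tz": -0.013, "spin": -1}, {"tx": 0, "ty": 0, "tz": -0.013, "spin": -1}]}}

```text
clock: 56.62
position: [0.4477, 0.2479, 0.0928]
ee_rot: [-1.731, -2.621, 0.001]
contact_force: [-1.7, -0.2, -0.9]
opening: 0.061
gripper_force: 54.4
```

```bash
python3 st.py
```

```text
[0.4477 0.2479 0.0928] F [-1.7 -0.2 -0.9] T [0.03 0.13 0.01] yaw 0.403 q7 0.08 tilt [-0.001 -0.   ] 0.061
```

Call:
{"op": "servo_tool", "data": {"series": [{"tx": 0, "ty": 0, "tz": -0.013, "spin": -1}]}}

```text
clock: 56.75
position: [0.4477, 0.2478, 0.0932]
ee_rot: [-1.625, -2.688, 0.001]
contact_force: [-1.2, 0.0, 0.1]
opening: 0.0614
gripper_force: 54.4
```

```bash
python3 st.py
```

```text
[0.4477 0.2478 0.0932] F [-1.2  0.   0.1] T [-0.    0.18  0.02] yaw 0.483 q7 0.14 tilt [-0.001 -0.   ] 0.0614
```

Call:
{"op": "servo_tool", "data": {"series": [{"tx": 0, "ty": 0, "tz": 0.06, "spin": 0}, {"tx": 0, "ty": 0, "tz": 0, "spin": 0}]}}

```text
clock: 57.0
position: [0.4478, 0.2477, 0.0918]
ee_rot: [-1.631, -2.685, 0.001]
contact_force: [-0.9, -1.1, 1.2]
opening: 0.0612
gripper_force: 54.6
```

Call:
{"op": "servo_tool", "data": {"series": [{"tx": 0, "ty": 0, "tz": 0.04, "spin": 0}, {"tx": 0, "ty": 0, "tz": 0, "spin": 0}]}}

```text
clock: 57.25
position: [0.4479, 0.2477, 0.0915]
ee_rot: [-1.63, -2.685, 0.001]
contact_force: [-3.3, -2.3, 8.5]
opening: 0.0606
gripper_force: 55.3
```

Call:
{"op": "servo_tool", "data": {"series": [{"tx": 0, "ty": 0, "tz": 0.04, "spin": 0}, {"tx": 0, "ty": 0, "tz": 0, "spin": 0}]}}

```text
clock: 57.5
position: [0.4479, 0.2477, 0.0913]
ee_rot: [-1.629, -2.684, 0.0]
contact_force: [-5.4, -2.5, 15.9]
opening: 0.0609
gripper_force: 56.0
```

Call:
{"op": "servo_tool", "data": {"series": [{"tx": 0, "ty": 0, "tz": 0.03, "spin": 0}, {"tx": 0, "ty": 0, "tz": 0, "spin": 0}]}}

```text
clock: 57.75
position: [0.448, 0.2478, 0.0912]
ee_rot: [-1.629, -2.684, 0.0]
contact_force: [-6.5, -3.3, 21.5]
opening: 0.0614
gripper_force: 56.6
```

Call:
{"op": "servo_tool", "data": {"series": [{"tx": 0, "ty": 0, "tz": -0.08, "spin": 0}, {"tx": 0, "ty": 0, "tz": 0, "spin": -1}, {"tx": 0, "ty": 0, "tz": -0.01, "spin": -1}]}}

```text
clock: 58.12
position: [0.4481, 0.2484, 0.0919]
ee_rot: [-1.407, -2.808, -0.001]
contact_force: [-2.7, -0.4, 5.5]
opening: 0.0609
gripper_force: 55.1
```

```bash
python3 st.py
```

```text
[0.4481 0.2484 0.0919] F [-2.7 -0.4  5.5] T [-0.04  0.54 -0.2 ] yaw 0.642 q7 0.28 tilt [0.    0.001] 0.0609
```

Call:
{"op": "servo_tool", "data": {"series": [{"tx": 0, "ty": 0, "tz": -0.013, "spin": -1}, {"tx": 0, "ty": 0, "tz": -0.013, "spin": -1}]}}

```text
clock: 58.38
position: [0.4479, 0.2484, 0.0925]
ee_rot: [-1.178, -2.912, -0.001]
contact_force: [-3.4, -0.7, 6.7]
opening: 0.0608
gripper_force: 55.1
```

```bash
python3 st.py
```

```text
[0.4479 0.2484 0.0925] F [-3.4 -0.7  6.7] T [-0.11  0.69 -0.18] yaw 0.802 q7 0.41 tilt [-0.     0.001] 0.0608
```

Call:
{"op": "servo_tool", "data": {"series": [{"tx": 0, "ty": 0, "tz": -0.013, "spin": -1}, {"tx": 0, "ty": 0, "tz": -0.013, "spin": -1}]}}

```text
clock: 58.62
position: [0.448, 0.2483, 0.0931]
ee_rot: [-0.941, -2.997, -0.001]
contact_force: [-2.5, -0.4, 4.3]
opening: 0.0607
gripper_force: 55.0
```

```bash
python3 st.py
```

```text
[0.448  0.2483 0.0931] F [-2.5 -0.4  4.3] T [-0.22  0.52 -0.11] yaw 0.962 q7 0.55 tilt [-0.     0.001] 0.0607
```

Call:
{"op": "servo_tool", "data": {"series": [{"tx": 0, "ty": 0, "tz": -0.011, "spin": -1}, {"tx": 0, "ty": 0, "tz": -0.011, "spin": -1}]}}

```text
clock: 58.88
position: [0.448, 0.248, 0.0932]
ee_rot: [-0.699, -3.063, -0.0]
contact_force: [-1.3, -0.1, -0.0]
opening: 0.0609
gripper_force: 54.5
```

```bash
python3 st.py
```

```text
[0.448  0.248  0.0932] F [-1.3 -0.1 -0. ] T [-0.1   0.24 -0.04] yaw 1.122 q7 0.68 tilt [-0.  0.] 0.0609
```

Force is gone at 0.0932, so I'll lower and test the depth of the drop.

Call:
{"op": "servo_tool", "data": {"series": [{"tx": 0, "ty": 0, "tz": 0.06, "spin": 0}, {"tx": 0, "ty": 0, "tz": 0, "spin": 0}]}}

```text
clock: 59.12
position: [0.4484, 0.2479, 0.0921]
ee_rot: [0.705, 3.061, 0.001]
contact_force: [-1.1, -1.2, 5.2]
opening: 0.0612
gripper_force: 55.0
```

Call:
{"op": "servo_tool", "data": {"series": [{"tx": 0, "ty": 0, "tz": 0.04, "spin": 0}, {"tx": 0, "ty": 0, "tz": 0, "spin": 0}]}}

```text
clock: 59.38
position: [0.4483, 0.248, 0.091]
ee_rot: [0.704, 3.061, 0.001]
contact_force: [-0.5, -1.4, 5.4]
opening: 0.0612
gripper_force: 54.9
```

```bash
python3 st.py
```

```text
[0.4483 0.248  0.091 ] F [-0.5 -1.4  5.4] T [-0.26  0.49  0.07] yaw 1.119 q7 0.68 tilt [0. 0.] 0.0612
```

Call:
{"op": "servo_tool", "data": {"series": [{"tx": 0, "ty": 0, "tz": 0.04, "spin": 0}, {"tx": 0, "ty": 0, "tz": 0, "spin": 0}]}}

```text
clock: 59.62
position: [0.4484, 0.2481, 0.0903]
ee_rot: [0.703, 3.062, 0.001]
contact_force: [-1.9, -1.7, 7.6]
opening: 0.061
gripper_force: 55.2
```

Call:
{"op": "servo_tool", "data": {"series": [{"tx": 0, "ty": 0, "tz": 0.04, "spin": 0}, {"tx": 0, "ty": 0, "tz": 0, "spin": 0}]}}

```text
clock: 59.88
position: [0.4485, 0.2481, 0.0899]
ee_rot: [0.703, 3.062, 0.001]
contact_force: [-3.1, -2.5, 12.7]
opening: 0.061
gripper_force: 55.8
```

Call:
{"op": "servo_tool", "data": {"series": [{"tx": 0, "ty": 0, "tz": 0.03, "spin": 0}, {"tx": 0, "ty": 0, "tz": 0, "spin": 0}]}}

```text
clock: 60.12
position: [0.4485, 0.2481, 0.0897]
ee_rot: [0.704, 3.062, 0.002]
contact_force: [-5.1, -3.4, 18.2]
opening: 0.0613
gripper_force: 56.2
```

```bash
python3 st.py
```

```text
[0.4485 0.2481 0.0897] F [-5.1 -3.4 18.2] T [-0.63  1.18  0.1 ] yaw 1.119 q7 0.68 tilt [0.    0.001] 0.0613
```

Call:
{"op": "servo_tool", "data": {"series": [{"tx": 0, "ty": 0, "tz": -0.04, "spin": 0}, {"tx": 0, "ty": 0, "tz": 0, "spin": -1}]}}

```text
clock: 60.38
position: [0.4483, 0.2481, 0.0895]
ee_rot: [0.578, 3.087, 0.001]
contact_force: [-1.8, -1.1, 0.6]
opening: 0.0613
gripper_force: 54.5
```

```bash
python3 st.py
```

```text
[0.4483 0.2481 0.0895] F [-1.8 -1.1  0.6] T [-0.07  0.34 -0.02] yaw 1.201 q7 0.75 tilt [0.001 0.001] 0.0613
```

Call:
{"op": "servo_tool", "data": {"series": [{"tx": 0, "ty": 0, "tz": 0, "spin": -1}, {"tx": 0, "ty": 0, "tz": 0, "spin": 0}]}}

```text
clock: 60.62
position: [0.4481, 0.2479, 0.0887]
ee_rot: [-0.458, -3.108, -0.0]
contact_force: [-0.6, -1.3, 0.3]
opening: 0.0611
gripper_force: 54.6
```

```bash
python3 st.py
```

```text
[0.4481 0.2479 0.0887] F [-0.6 -1.3  0.3] T [-0.07  0.18 -0.04] yaw 1.278 q7 0.82 tilt [-0.  0.] 0.0611
```

Call:
{"op": "servo_tool", "data": {"series": [{"tx": 0, "ty": 0, "tz": 0.02, "spin": 0}, {"tx": 0, "ty": 0, "tz": 0, "spin": 0}]}}

```text
clock: 60.88
position: [0.4481, 0.2479, 0.0885]
ee_rot: [-0.456, -3.108, -0.0]
contact_force: [-1.3, -1.7, 2.5]
opening: 0.0609
gripper_force: 54.7
```

Call:
{"op": "servo_tool", "data": {"series": [{"tx": 0, "ty": 0, "tz": 0.03, "spin": 0}, {"tx": 0, "ty": 0, "tz": 0, "spin": 0}]}}

```text
clock: 61.12
position: [0.4481, 0.2479, 0.0883]
ee_rot: [-0.455, -3.108, -0.0]
contact_force: [-2.7, -0.6, 6.4]
opening: 0.0609
gripper_force: 55.2
```

```bash
python3 st.py
```

```text
[0.4481 0.2479 0.0883] F [-2.7 -0.6  6.4] T [-0.38  0.59 -0.04] yaw 1.28 q7 0.82 tilt [-0.  0.] 0.0609
```

Call:
{"op": "servo_tool", "data": {"series": [{"tx": 0, "ty": 0, "tz": 0.01, "spin": 1}, {"tx": 0, "ty": 0, "tz": 0.013, "spin": 1}, {"tx": 0, "ty": 0, "tz": 0.013, "spin": 1}, {"tx": 0, "ty": 0, "tz": 0.013, "spin": 1}]}}

```text
clock: 61.62
position: [0.4492, 0.2481, 0.0874]
ee_rot: [0.948, 2.993, 0.002]
contact_force: [0.2, -0.8, 7.1]
opening: 0.0606
gripper_force: 55.1
```

```bash
python3 st.py
```

```text
[0.4492 0.2481 0.0874] F [ 0.2 -0.8  7.1] T [-0.39  0.17  0.07] yaw 0.958 q7 0.55 tilt [0.002 0.001] 0.0606
```

Call:
{"op": "servo_tool", "data": {"series": [{"tx": 0, "ty": 0, "tz": 0.013, "spin": 1}, {"tx": 0, "ty": 0, "tz": 0.013, "spin": 1}, {"tx": 0, "ty": 0, "tz": 0.013, "spin": 1}, {"tx": 0, "ty": 0, "tz": 0.013, "spin": 1}]}}

```text
clock: 62.12
position: [0.4495, 0.2482, 0.0859]
ee_rot: [1.413, 2.804, 0.003]
contact_force: [0.4, -0.4, 0.8]
opening: 0.0607
gripper_force: 54.5
```

```bash
python3 st.py
```

```text
[0.4495 0.2482 0.0859] F [ 0.4 -0.4  0.8] T [ 0.   -0.11  0.03] yaw 0.637 q7 0.28 tilt [0.003 0.001] 0.0607
```

Call:
{"op": "servo_tool", "data": {"series": [{"tx": 0, "ty": 0, "tz": 0.016, "spin": 1}, {"tx": 0, "ty": 0, "tz": 0.013, "spin": 1}, {"tx": 0, "ty": 0, "tz": 0.013, "spin": 1}, {"tx": 0, "ty": 0, "tz": 0.013, "spin": 1}]}}

```text
clock: 62.62
position: [0.4485, 0.2481, 0.0837]
ee_rot: [1.842, 2.544, 0.001]
contact_force: [-0.7, -1.1, 0.1]
opening: 0.0609
gripper_force: 54.5
```

```bash
python3 st.py
```

```text
[0.4485 0.2481 0.0837] F [-0.7 -1.1  0.1] T [ 0.06 -0.05 -0.04] yaw 0.317 q7 0.02 tilt [0.001 0.   ] 0.0609
```

Call:
{"op": "servo_tool", "data": {"series": [{"tx": 0, "ty": 0, "tz": 0.013, "spin": 1}, {"tx": 0, "ty": 0, "tz": 0.01, "spin": 1}, {"tx": 0, "ty": 0, "tz": 0.01, "spin": 1}]}}

```text
clock: 63.0
position: [0.4491, 0.2479, 0.0834]
ee_rot: [2.133, 2.305, 0.003]
contact_force: [-1.5, -1.1, 5.9]
opening: 0.061
gripper_force: 55.0
```

```bash
python3 st.py
```

```text
[0.4491 0.2479 0.0834] F [-1.5 -1.1  5.9] T [-0.26  0.09  0.06] yaw 0.077 q7 -0.18 tilt [0.002 0.   ] 0.061
```

Call:
{"op": "servo_tool", "data": {"series": [{"tx": 0, "ty": 0, "tz": 0.01, "spin": 1}, {"tx": 0, "ty": 0, "tz": 0.01, "spin": 1}]}}

```text
clock: 63.25
position: [0.4496, 0.248, 0.0834]
ee_rot: [2.31, 2.127, 0.004]
contact_force: [0.1, -1.9, 7.7]
opening: 0.0607
gripper_force: 55.3
```

```bash
python3 st.py
```

```text
[0.4496 0.248  0.0834] F [ 0.1 -1.9  7.7] T [-0.32  0.22  0.08] yaw -0.083 q7 -0.3 tilt [0.003 0.001] 0.0607
```

Call:
{"op": "servo_tool", "data": {"series": [{"tx": 0, "ty": 0, "tz": -0.01, "spin": 1}, {"tx": 0, "ty": 0, "tz": 0, "spin": 1}]}}

```text
clock: 63.5
position: [0.4493, 0.2481, 0.0835]
ee_rot: [2.473, 1.936, 0.004]
contact_force: [-0.4, 0.8, 4.8]
opening: 0.0613
gripper_force: 55.0
```

```bash
python3 st.py
```

```text
[0.4493 0.2481 0.0835] F [-0.4  0.8  4.8] T [-0.1   0.2   0.22] yaw -0.242 q7 -0.43 tilt [0.002 0.001] 0.0613
```

Call:
{"op": "servo_tool", "data": {"series": [{"tx": 0, "ty": 0, "tz": 0, "spin": 1}]}}

```text
clock: 63.62
position: [0.4488, 0.2484, 0.0834]
ee_rot: [2.548, 1.838, 0.002]
contact_force: [-2.1, -0.8, 8.1]
opening: 0.0611
gripper_force: 55.1
```

```bash
python3 st.py
```

```text
[0.4488 0.2484 0.0834] F [-2.1 -0.8  8.1] T [-0.35  0.52  0.4 ] yaw -0.321 q7 -0.5 tilt [0.001 0.001] 0.0611
```

Call:
{"op": "servo_tool", "data": {"series": [{"tx": 0, "ty": 0, "tz": 0, "spin": 1}]}}

```text
clock: 63.75
position: [0.4484, 0.248, 0.0834]
ee_rot: [2.617, 1.737, 0.0]
contact_force: [-2.4, -1.5, 7.3]
opening: 0.0612
gripper_force: 54.8
```

```bash
python3 st.py
```

```text
[0.4484 0.248  0.0834] F [-2.4 -1.5  7.3] T [-0.31  0.6   1.24] yaw -0.399 q7 -0.56 tilt [ 0. -0.] 0.0612
```

Call:
{"op": "servo_tool", "data": {"series": [{"tx": 0, "ty": 0, "tz": 0, "spin": 0.6}, {"tx": 0, "ty": 0, "tz": 0, "spin": 0}]}}

```text
clock: 64.0
position: [0.4484, 0.248, 0.0834]
ee_rot: [2.651, 1.682, -0.0]
contact_force: [-2.0, -1.3, 9.0]
opening: 0.0609
gripper_force: 54.7
```

```bash
python3 st.py
```

```text
[0.4484 0.248  0.0834] F [-2.  -1.3  9. ] T [-0.38  0.51  1.56] yaw -0.44 q7 -0.59 tilt [ 0.001 -0.001] 0.0609
```

Call:
{"op": "servo_tool", "data": {"series": [{"tx": 0, "ty": 0, "tz": 0, "spin": -0.6}, {"tx": 0, "ty": 0, "tz": 0, "spin": 0}, {"tx": 0, "ty": 0, "tz": 0, "spin": -1}, {"tx": 0, "ty": 0, "tz": 0, "spin": -1}, {"tx": 0, "ty": 0, "tz": 0, "spin": -1}], "hand": 0.6}}

```text
clock: 64.62
position: [0.4484, 0.2479, 0.0827]
ee_rot: [2.39, 2.039, 0.001]
contact_force: [0.5, 0.3, -0.7]
opening: 0.0682
gripper_force: 0.0
```

Call:
{"op": "servo_tool", "data": {"series": [{"tx": 0, "ty": 0, "tz": 0, "spin": -1}, {"tx": 0, "ty": 0, "tz": 0, "spin": -1}, {"tx": 0, "ty": 0, "tz": 0, "spin": 0}]}}

```text
clock: 65.0
position: [0.4484, 0.2479, 0.0828]
ee_rot: [2.223, 2.22, 0.001]
contact_force: [0.5, -0.5, -0.3]
opening: 0.0685
gripper_force: 0.0
```

Call:
{"op": "servo_tool", "data": {"series": [{"tx": 0, "ty": 0, "tz": 0, "spin": 0}, {"tx": 0, "ty": 0, "tz": 0, "spin": 0}, {"tx": 0, "ty": 0, "tz": 0, "spin": 0}], "hand": -0.2, "squeeze": 60}}

```text
clock: 65.38
position: [0.4482, 0.248, 0.0834]
ee_rot: [-2.223, -2.22, -0.0]
contact_force: [-3.0, -1.2, 7.4]
opening: 0.0605
gripper_force: 63.7
```

```bash
python3 st.py
```

```text
[0.4482 0.248  0.0834] F [-3.  -1.2  7.4] T [-0.19  0.42 -0.02] yaw -0.001 q7 -0.24 tilt [-0.     0.001] 0.0605
```

Call:
{"op": "servo_tool", "data": {"series": [{"tx": 0, "ty": 0, "tz": -0.4, "spin": 0}, {"tx": 0, "ty": 0, "tz": -0.4, "spin": 0}, {"tx": 0, "ty": 0, "tz": -0.8, "spin": 0}]}}

```text
clock: 65.75
position: [0.4474, 0.2475, 0.1229]
ee_rot: [-2.222, -2.221, 0.003]
contact_force: [0.1, 0.0, -2.7]
opening: 0.0602
gripper_force: 66.4
```

```bash
python3 st.py
```

```text
[0.4474 0.2475 0.1229] F [ 0.1  0.  -2.7] T [ 0.02 -0.04  0.01] yaw -0.0 q7 -0.29 tilt [-0.002 -0.001] 0.0602
```

Call:
{"op": "servo_tool", "data": {"series": [{"tx": 0, "ty": 0, "tz": -1, "spin": 0}, {"tx": -0.1, "ty": 0.5, "tz": -0.5, "spin": 0}, {"tx": -0.2, "ty": 0.98, "tz": 0, "spin": 0}, {"tx": -0.2, "ty": 0.98, "tz": 0, "spin": 0}, {"tx": -0.2, "ty": 0.98, "tz": 0, "spin": 0}]}}

```text
clock: 66.38
position: [0.5352, 0.2299, 0.16]
ee_rot: [-2.221, -2.221, 0.001]
contact_force: [-0.6, -0.3, -2.7]
opening: 0.0603
gripper_force: 66.4
```

Call:
{"op": "servo_tool", "data": {"series": [{"tx": -0.2, "ty": 0.98, "tz": 0, "spin": 0}, {"tx": -0.2, "ty": 0.98, "tz": 0, "spin": 0}, {"tx": -0.2, "ty": 0.98, "tz": 0, "spin": 0}, {"tx": -0.2, "ty": 0.98, "tz": 0, "spin": 0}, {"tx": 0, "ty": 0.98, "tz": 0, "spin": 0}]}}

```text
clock: 67.0
position: [0.6577, 0.2091, 0.1596]
ee_rot: [2.223, 2.22, -0.002]
contact_force: [0.2, -0.5, -2.8]
opening: 0.0602
gripper_force: 66.4
```

Call:
{"op": "servo_tool", "data": {"series": [{"tx": 0, "ty": 0.04, "tz": 0, "spin": 0}, {"tx": 0, "ty": 0, "tz": 0.5, "spin": 0}, {"tx": 0, "ty": 0, "tz": 0.5, "spin": 0}, {"tx": 0, "ty": 0, "tz": 0.15, "spin": 0}, {"tx": 0, "ty": 0, "tz": 0, "spin": 0}]}}

```text
clock: 67.62
position: [0.6572, 0.2106, 0.1311]
ee_rot: [-2.22, -2.222, 0.001]
contact_force: [-0.1, -0.5, -2.4]
opening: 0.0604
gripper_force: 66.5
```

Call:
{"op": "servo_tool", "data": {"series": [{"tx": 0, "ty": 0, "tz": 0.03, "spin": 0}, {"tx": 0, "ty": 0, "tz": 0, "spin": 0}]}}

```text
clock: 67.88
position: [0.6578, 0.2106, 0.1311]
ee_rot: [2.221, 2.222, 0.001]
contact_force: [0.4, -0.5, -3.5]
opening: 0.0601
gripper_force: 66.5
```

```bash
python3 st.py
```

```text
[0.6578 0.2106 0.1311] F [ 0.4 -0.5 -3.5] T [ 0.03 -0.03  0.02] yaw 0.001 q7 -0.05 tilt [0.001 0.   ] 0.0601
```

Call:
{"op": "servo_tool", "data": {"series": [{"tx": 0, "ty": 0, "tz": 0.05, "spin": 0}, {"tx": 0, "ty": 0, "tz": 0, "spin": 0}]}}

```text
clock: 68.12
position: [0.6577, 0.2105, 0.1296]
ee_rot: [2.221, 2.222, 0.001]
contact_force: [-0.1, -0.4, -3.0]
opening: 0.0604
gripper_force: 66.5
```

Call:
{"op": "servo_tool", "data": {"series": [{"tx": 0, "ty": 0, "tz": 0.025, "spin": 0}, {"tx": 0, "ty": 0, "tz": 0, "spin": 0}]}}

```text
clock: 68.38
position: [0.6577, 0.2105, 0.1295]
ee_rot: [-2.221, -2.222, -0.001]
contact_force: [-1.5, -0.2, 2.1]
opening: 0.0598
gripper_force: 66.9
```

Call:
{"op": "servo_tool", "data": {"series": [{"tx": 0, "ty": 0, "tz": 0, "spin": 0}, {"tx": 0, "ty": 0, "tz": 0, "spin": 0}, {"tx": 0, "ty": 0, "tz": -1, "spin": 0}, {"tx": 0, "ty": 0, "tz": -1, "spin": 0}, {"tx": 0, "ty": 0, "tz": -1, "spin": 0}], "hand": 0.7}}

```text
clock: 69.0
position: [0.6578, 0.2105, 0.2047]
ee_rot: [2.221, 2.222, 0.001]
contact_force: [0.9, -1.0, -0.3]
opening: 0.0728
gripper_force: 0.0
```

Call:
{"op": "servo_tool", "data": {"series": [{"tx": -1, "ty": -0.12, "tz": -1, "spin": 0}, {"tx": -1, "ty": 0, "tz": 0, "spin": 0}, {"tx": -1, "ty": 0, "tz": 0, "spin": 0}, {"tx": -1, "ty": 0, "tz": 0, "spin": 0}, {"tx": -1, "ty": 0, "tz": 0, "spin": 0}]}}

```text
clock: 69.62
position: [0.6542, 0.0836, 0.2279]
ee_rot: [-2.221, -2.221, 0.002]
contact_force: [0.4, -0.0, 0.7]
opening: 0.0729
gripper_force: 0.0
```

Call:
{"op": "servo_tool", "data": {"series": [{"tx": -1, "ty": 0, "tz": 0, "spin": 0}, {"tx": -1, "ty": 0, "tz": 0, "spin": 0}, {"tx": -1, "ty": 0, "tz": 0, "spin": 0}, {"tx": -1, "ty": 0, "tz": 0, "spin": 0}, {"tx": -0.66, "ty": 0, "tz": 0, "spin": 0}]}}

```text
clock: 70.25
position: [0.6541, -0.0335, 0.2282]
ee_rot: [-2.223, -2.219, 0.002]
contact_force: [-1.2, 1.0, 0.1]
opening: 0.0725
gripper_force: 0.0
```

Call:
{"op": "servo_tool", "data": {"series": [{"tx": 0, "ty": 0, "tz": 0, "spin": 0}, {"tx": 0, "ty": 0, "tz": 0, "spin": 0}]}}

```text
clock: 70.5
position: [0.6548, -0.0298, 0.2285]
ee_rot: [-2.219, -2.223, -0.001]
contact_force: [-0.5, 0.2, 0.4]
opening: 0.0723
gripper_force: 0.0
```

```bash
python3 st.py; python3 - <<'E'
from h import *
o,im=snap('wrist','w8.png')
E
```

```text
[ 0.6548 -0.0298  0.2285] F [-0.5  0.2  0.4] T [-0.04  0.03  0.07] yaw 0.002 q7 0.26 tilt [-0.     0.001] 0.0723
```

View pics/w8.png

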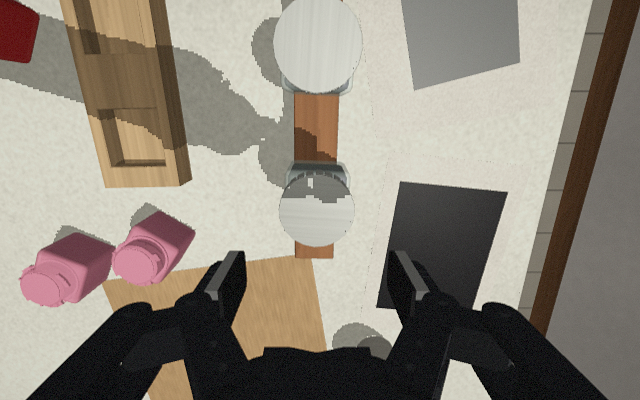

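Jar 1 is at (317,45) and jar 2 at (316,210), both upright and central on the board. Jar 2's stop felt softer than the other two, so I'll check its lid's angle from the brushed texture on the lid tops.

```bash
cat > tex.py <<'E'
from h import *
def top(im,o,c,z,n=240,half=.024):
    m=cams.camera_model('wrist'); T=np.array(m['T_tool_cam']); R=Ro.from_rotvec(o['ee_rot']).as_matrix(); K=np.array(m['camera_matrix'])
    g=np.linspace(-half,half,n); X,Y=np.meshgrid(g,-g)   # right=+X, up=+Y
    P=np.stack([X+c[0],Y+c[1],X*0+z],-1).reshape(-1,3)
    q=((P-o['position'])@R-T[:3,3])@T[:3,:3]; uv=q@K.T; uv=uv[:,:2]/uv[:,2:]
    return cv2.remap(im,uv[:,0].reshape(n,n).astype('f4'),uv[:,1].reshape(n,n).astype('f4'),1)
E
python3 - <<'E'
from tex import *
def ob(p): return dict(position=np.array(p),ee_rot=np.array([2.2214,2.2214,0]))
L=[('w8',ob((.6548,-.0298,.2285)),(.6548,-.0311),.149),('w8',ob((.6548,-.0298,.2285)),(.6557,.09),.149),
('w1',ob((.4606,-.22,.239)),(.4605,-.2374),.02),('w1',ob((.4606,-.22,.239)),(.5746,-.3126),.02),('w1',ob((.4606,-.22,.239)),(.476,-.3938),.02)]
out=[]
for f,o,c,z in L:
    t=top(cv2.imread(f'pics/{f}.png'),o,c,z); g=cv2.cvtColor(t,cv2.COLOR_BGR2GRAY)
    h=g.astype('f4')-cv2.GaussianBlur(g.astype('f4'),(0,0),14)
    out.append(np.clip(128+8*h,0,255).astype('u1'))
    y,x=np.mgrid[-1:1:240j,-1:1:240j]; m=(x*x+y*y<.8)&(abs(h)<8)
    hs=cv2.GaussianBlur(h,(0,0),2);gx=cv2.Sobel(hs,5,1,0)[m];gy=-cv2.Sobel(hs,5,0,1)[m]
    th=.5*np.arctan2(2*(gx*gy).sum(),((gx**2)-(gy**2)).sum()); coh=np.hypot(2*(gx*gy).sum(),(gx**2-gy**2).sum())/((gx**2+gy**2).sum())
    print(f,c,'streak deg',round(np.degrees(th)+90,1),'coh',round(coh,2))
out.append(out[0]*0)
cv2.imwrite('pics/tex.png',np.vstack([np.hstack(out[:3]),np.hstack(out[3:])]))
E
```

```text
w8 (0.6548, -0.0311) streak deg 176.0 coh 0.56
w8 (0.6557, 0.09) streak deg 83.5 coh 0.51
w1 (0.4605, -0.2374) streak deg 82.2 coh 0.67
w1 (0.5746, -0.3126) streak deg 48.9 coh 0.06
w1 (0.476, -0.3938) streak deg 104.8 coh 0.6
```

View pics/tex.png

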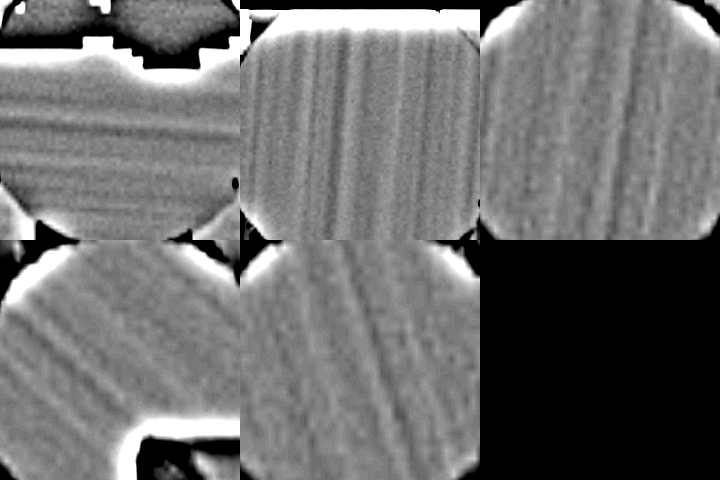

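The texture settles it. Jar 2's lid streaks lie at 176°, which is 86° mod 90, and jar 1's (hard stop) at 84°. Both are home and aligned with their jars, so no redo is needed. I'll take one final overview.

```bash
python3 - <<'E'
from h import *
_,im=snap('scene','scene1.png')
cv2.imwrite('pics/scene1c.png',cv2.resize(im[120:320,130:430,::-1],(780,520),interpolation=2))
_,t=snap('top','top1.png')
E
```

```text
(no output)
```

View pics/scene1c.png

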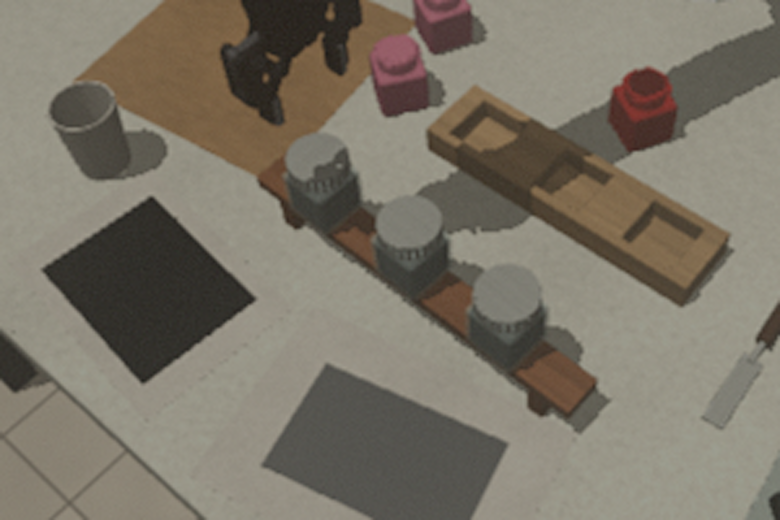

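All three closed jars stand upright on the board, and every well is empty. Everything else is in place.

```bash
python3 -c "
from workcell import arm
print(arm.hand_in())"
```

```text
the job is handed in; nothing more can be done
None
```

All three jars are closed and standing upright on the shelf board, and I handed the job in at about 71 s; two lids met a hard stop, while jar 2's stop felt softer and I judged it home from its lid's texture angle.

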